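# Lay out the buffer-making bench: balance, stirrer and their vessels

### The job

Set up the bench for making a buffer: stand the small weighing bottle in the middle of the balance pan, and the beaker in the middle of the stirrer plate with its loose lid seated on top. Stand the white reagent jar on the bench to the right of the balance, level with the middle of the pan, and the smaller of the two solvent bottles on the bench to the right of the stirrer, level with the middle of its plate, each about 3 cm clear of the machine's side (right as you face the machine's controls). Set everything down upright without dropping it or knocking it over, let go, and leave the big bottle and the vial rack where they are.

Things in the scene. Friction and masses are not known exactly. Their poses are not given: they have to be found in the camera images.
- balance: Fixed laboratory balance: light grey body 195 deep (x) x 170 wide (y), 48 mm high; round steel pan 124 mm across, its top 60 mm above the bench, does not give. Origin: on the bench under the pan's centre. x points from front to back: front edge (dark keypad, display) at x = -115 mm, back at +80 mm; y to its left, so its right side is at y = -85 mm; z up.
- stirrer: Fixed magnetic stirrer: grey body 195 deep (x) x 150 wide (y), 50 mm high; round white plate 128 mm across, its top 65 mm above the bench. Origin: on the bench under the plate's centre. x points from front to back: front edge (dark panel, knob up to 62 mm high) at x = -115 mm, back at +80 mm; y to its left, so its right side is at y = -75 mm; z up. Switched off.
- weighing_bottle: Low glass weighing bottle, round, closed by a glass lid with a small knob: body 45 mm diameter and 44 mm high, lid 48 mm diameter up to 54 mm, knob 15 mm diameter, 67 mm high in all, about 50 g. Origin: centre of its underside; z up.
- beaker: Open glass beaker, round, 60 mm diameter (62 mm at the rim), 80 mm high, wall 3 mm, small spout, about 80 g. Origin: centre of its underside; z up. It starts without its lid.
- beaker_lid: The beaker's lid, a white plastic disc of 68 mm diameter and 4 mm thick with an upright knob of 16 mm diameter in its middle and, underneath, a round step of 45 mm diameter and 4 mm deep that drops loosely into the beaker's mouth (54 mm inside). Disc from 4 to 8 mm height, knob from 8 to 30 mm; about 40 g. Origin: centre of the step's underside; z up. It starts lying step down.
- reagent_jar: Closed white plastic powder jar, round, 60 mm diameter, with a ribbed white screw lid of 60 mm diameter from 64 to 88 mm height; 88 mm high in all, about 160 g. Origin: centre of its underside; z up.
- solvent_bottle: The smaller of two clear glass laboratory bottles with ribbed red screw caps: body 70 mm diameter up to about 77 mm height, shoulder above, cap 52 mm diameter from 111 to 143 mm; 143 mm high in all, about 350 g. Origin: centre of its underside; z up.
- big_bottle: Bystander: the bigger glass bottle with a ribbed red cap, body 86 mm diameter, 181 mm high. Origin: centre of its underside. Leave it alone.
- vial_rack: Bystander: low blue rack of small vials, 160 mm by 70 mm, 42 mm high. Origin: centre of its underside. Leave it alone.
Mind the look-alikes: they are no part of the job. What is shaped like the reagent_jar but pink or purple is not meant.

How it is judged (in metres and radians):
At the end, for the whole second after the job is handed in: Weighing bottle on the pan and beaker on the plate, within 12 mm of centre; lid seated in the beaker; jar and solvent bottle on the bench right of balance and stirrer, 30 +-15 mm clear, level with pan or plate centre within 15 mm (machine's frame); all upright (0.08 rad), released, at rest (horizontal distance between weighing_bottle and balance below 0.012 m and height (world z) of weighing_bottle between 0.056 and 0.064 m and angle between each of weighing_bottle, beaker, reagent_jar, solvent_bottle, beaker_lid's own z axis and vertical below 0.08 rad and linear speed of each of weighing_bottle, beaker, reagent_jar, solvent_bottle, beaker_lid below 0.02 m/s and angular speed of each of weighing_bottle, beaker, reagent_jar, solvent_bottle, beaker_lid below 0.2 rad/s and contact force between each of weighing_bottle, beaker, reagent_jar, solvent_bottle, beaker_lid and the fingers below 0.1 N and horizontal distance between beaker and stirrer below 0.012 m and height (world z) of beaker between 0.061 and 0.069 m and y of reagent_jar in the frame of balance between -0.16 and -0.13 m and x of reagent_jar in the frame of balance between -0.015 and 0.015 m and height (world z) of reagent_jar between -0.004 and 0.004 m and y of solvent_bottle in the frame of stirrer between -0.155 and -0.125 m and x of solvent_bottle in the frame of stirrer between -0.015 and 0.015 m and height (world z) of solvent_bottle between -0.004 and 0.004 m and horizontal distance between beaker_lid and beaker below 0.008 m and height (world z) of beaker_lid between 0.1385 and 0.1435 m); the robot touches nothing.
It fails at once if a vessel, the jar, the bottle or the lid is knocked over (tilted more than 0.7 rad) (angle between any of weighing_bottle, beaker, reagent_jar, solvent_bottle, beaker_lid's own z axis and vertical above 0.7 rad).
It fails at once if a vessel, the jar, the bottle or the lid is dropped or thrown (faster than 0.7 m/s while the fingers do not touch it, a fall of some 25 mm) ((contact force between weighing_bottle and the fingers below 0.05 N and linear speed of weighing_bottle above 0.7 m/s) or (contact force between beaker and the fingers below 0.05 N and linear speed of beaker above 0.7 m/s) or (contact force between reagent_jar and the fingers below 0.05 N and linear speed of reagent_jar above 0.7 m/s) or (contact force between solvent_bottle and the fingers below 0.05 N and linear speed of solvent_bottle above 0.7 m/s) or (contact force between beaker_lid and the fingers below 0.05 N and linear speed of beaker_lid above 0.7 m/s)).
It fails at once if the big bottle or the vial rack is moved more than 15 mm or tipped (distance of any of big_bottle, vial_rack from where it was at the start of the episode above 0.015 m or angle between any of big_bottle, vial_rack's own z axis and vertical above 0.3 rad).
It also fails if it takes over 131 s, if anything falls off the work surface, if the arm or the gripper's body presses on something with over 40 N, if the wrist force passes 120 N, or if a joint passes its speed limit or range.

### The arm

A 6-joint arm with a two-finger parallel gripper is mounted at the origin on the work surface. World frame = base frame: x ahead of the robot, y to its left, z up, the work surface at z = 0. Lengths are in mm, angles in rad, forces in N, time in s.
With the tool pointing down it reaches from about 300 to 775 mm from the base axis. Payload 14.6 kg.
Tool frame: the origin (TCP) lies between the finger pads; the fingertips stand 8 mm ahead of it and the grasp point (between the pads) lies 11 mm behind it; x points along the fingers, y is the direction in which the jaws open and shut, and the axes are right-handed (so a half turn about x gives the same grasp; the last joint's range is limited). The gripper opens to 94 mm and grips with 3 to 60 N. Pads are 16 mm wide; open, the fingers measure 119 mm over their backs; the gripper's body (75 mm by 177 mm) begins 78 mm behind the grasp point.
Start: joints at [-1.181, 0.3, 1.521, -0, 1.321, -0.067], TCP at [242.585, -493.601, 213.446] pointing down, gripper open.
Joint ranges: [-3.03, 3.03], [-0.79, 2.21], [0.23, 2.52], [-1.04, 4.18], [0, 3.07], [-2.55, 2.55]. Speed limits (rad/s): [2.22, 2.22, 2.57, 3.14, 3.14, 3.14].

### API

Orientations are given as [roll, pitch, yaw] about the fixed x, y, z axes, in that order (R = Rz(yaw) Ry(pitch) Rx(roll)).
In Python, from cell import telemetry, camera, calibration, order gives the robot as it stands.
- The arm moves only by the shell command python3 -m handwheel 'ROWS' [FORCE]. ROWS is JSON, a list of rows, each a list of 7 numbers: the turn, a rotation vector about the tool's x, y, z as a fraction of full scale, then the shift along the tool's x, y, z as a fraction of full scale, then the opening, from 0 (shut) to 1 (fully open). A call has 1 to 12 rows; each row is the pose to reach, as a shift and turn from the pose measured when the call began, along the tool's axes at that moment, turning the shorter way round; what a row does not reach only later rows make up. Full scale, the value 1, is 300 mm for a shift and pi rad for a turn. A row lasts 1/8 s, in which the tool goes at most 62.5 mm and 10.7 degrees, less where a joint would pass 70% of its speed; a pose out of reach is approached as far as the arm can. A call with a number of a shift or a turn outside -1 to 1 is refused whole. A call with a gripper value outside its range is refused whole. The fingers move at their own pace and stop on an object; FORCE is the grip in N (left out, the last holds). Time passes only in rows, so rows that repeat a pose let the fingers close. It gives the time, the measured TCP pose, the force and the opening at its end, in the units of the state.
- telemetry.read_state(): the state, without advancing time (a new reading comes with each control period).
- camera(name): name is "scene" or "top"; returns the picture (400x640x3 uint8, red, green, blue); there is no depth.
- calibration(name): a dict with "fov_y" (degrees; the focal length in pixels is half the picture's height over the tangent of half this angle, whatever the lens; pixels are square), "cx", "cy" (the principal point, pixels), "k1" (the pictures are not rectified: a ray, as slopes to the right and down, at radius r is drawn at 1 + k1 r^2 times it, then the intrinsics apply), "position" and "attitude" of the camera in the world. Camera axes: x right, y down, z forward; pixel columns grow to the right and rows downward; lengths in mm; the calibration is good to about 2 mm. A picture is of the moment at which its call begins. calibration takes no time and is no camera call.
- order.sign_off(): hands the job in, once; it reports no verdict.
The state is a dict: "clock": time; "joints": joint angles; "qd": joint speeds; "effort": joint torques, N m; "eef_pos": TCP position; "eef_rot": TCP orientation; "wrist_force": force on the tool from outside, world axes, zero at the start; "moment": the same for the moment, N m; "finger_gap": finger opening in mm.
Only numpy, scipy, OpenCV 4.12 (cv2) and the standard library are available. Lean on these libraries where they do the work, as an engineer would, in place of code of your own. Each camera call takes 0.05 s, during which the arm holds its last target.

## Working session

There is one attempt and no reset: what is moved stays moved. The work goes in short steps, Python scripts to look and compute and a shell command to move; the robot and the scene stay as the last step left them, time stands still between calls to the robot, and variables do not carry over. Pictures are saved under pics/ and viewed, and the job is handed in when it is done.

```bash
ls; mkdir -p pics; python3 - <<'E'
from cell import telemetry,camera,calibration
import cv2
print(telemetry.read_state())
for n in("scene","top"):
    print(calibration(n))
    cv2.imwrite(f"pics/{n}0.png",camera(n)[:,:,::-1])
E
```

```text
pics
{'clock': 0.0, 'joints': array([-1.18059700e+00,  3.00456645e-01,  1.52159128e+00, -2.24248880e-05,
        1.32070462e+00, -6.66176151e-02]), 'qd': array([ 0.00055078, -0.00055716, -0.00250924,  0.0018692 , -0.00075624,
       -0.00017417]), 'effort': array([ 9.26693829e-04, -5.31805658e+01, -3.52742279e+01,  7.08190561e-02,
        2.44070718e-02, -7.14128055e-05]), 'eef_pos': array([ 242.48610045, -493.3710607 ,  212.88994306]), 'eef_rot': array([-1.61868956,  1.56963623,  1.9797256 ]), 'wrist_force': array([-0.46356468,  0.58101271,  0.67013725]), 'moment': array([-9.99229733e-05,  2.06966418e-03,  1.28498867e-03]), 'finger_gap': 94.09807982760573}
{'fov_y': 56.087706010511965, 'cx': 312.0890717310336, 'cy': 193.20876772292152, 'k1': -0.030235617398488616, 'position': array([1131.14396809,  211.92954909,  879.13255862]), 'attitude': array([-2.46051454, -0.01163404,  1.92032966])}
{'fov_y': 42.010974770790334, 'cx': 313.2495635557837, 'cy': 199.7534211860033, 'k1': -0.0992061057013899, 'position': array([ 300.68307271,   -6.4135156 , 1692.96571135]), 'attitude': array([-3.03285362e+00, -2.73671299e-03, -1.58938446e+00])}
```

View pics/scene0.png

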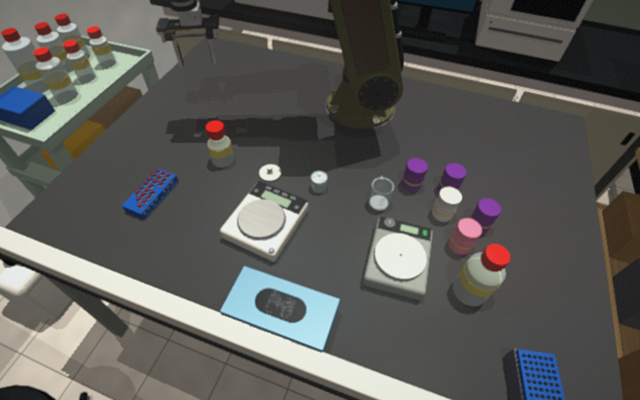

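View pics/top0.png

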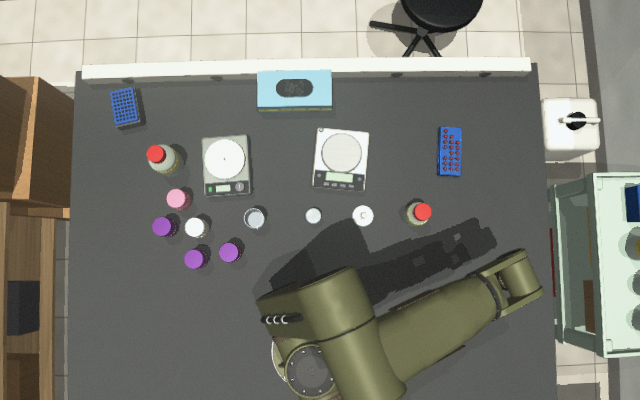

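```bash
cat > h.py <<'E'
import numpy as np,cv2
from cell import telemetry,camera,calibration
from scipy.spatial.transform import Rotation as R
def cam(n):
    c=calibration(n); f=200/np.tan(np.radians(c['fov_y']/2))
    K=np.array([[f,0,c['cx']],[0,f,c['cy']],[0,0,1.]]); D=np.array([c['k1'],0,0,0.])
    return K,D,R.from_euler('xyz',c['attitude']).as_matrix(),np.array(c['position'])
def ray(n,u,v):
    K,D,M,p=cam(n); s=cv2.undistortPoints(np.array([[[u,v]]],float),K,D)[0,0]
    return p,M@np.array([s[0],s[1],1])
def onz(n,u,v,z):
    p,d=ray(n,u,v); return p+d*(z-p[2])/d[2]
def proj(n,P):
    K,D,M,p=cam(n); P=np.atleast_2d(np.array(P,float)); rv=cv2.Rodrigues(M.T)[0]
    return cv2.projectPoints(P,rv,-M.T@p,K,D)[0][:,0]
def two(a,b):
    (p1,d1),(p2,d2)=ray('top',*a),ray('scene',*b)
    t=np.linalg.lstsq(np.c_[d1,-d2],p2-p1,rcond=None)[0]
    x,y=p1+d1*t[0],p2+d2*t[1]; return (x+y)/2,np.linalg.norm(x-y)
def step(pos,yawtool=None):
    "fractions (tool axes) from now to world pos mm"
    s=telemetry.read_state(); M=R.from_euler('xyz',s['eef_rot']).as_matrix()
    return M.T@(np.array(pos)-s['eef_pos'])/300
E
python3 - <<'E'
import cv2
t=cv2.imread('pics/top0.png')
cv2.imwrite('pics/tc1.png',cv2.resize(t[120:275,140:290],None,fx=5,fy=5*0.77,interpolation=2)[:600,:] if 0 else cv2.resize(t[125:275,140:340],None,fx=4,fy=4,interpolation=2))
cv2.imwrite('pics/tc2.png',cv2.resize(t[115:245,290:480],None,fx=4,fy=4,interpolation=2))
s=cv2.imread('pics/scene0.png')
cv2.imwrite('pics/sc1.png',cv2.resize(s[140:310,350:550],None,fx=3.5,fy=3.5,interpolation=2))
cv2.imwrite('pics/sc2.png',cv2.resize(s[110:265,195:345],None,fx=3.8,fy=3.8,interpolation=2))
E
```

```text
(no output)
```

View pics/tc1.png

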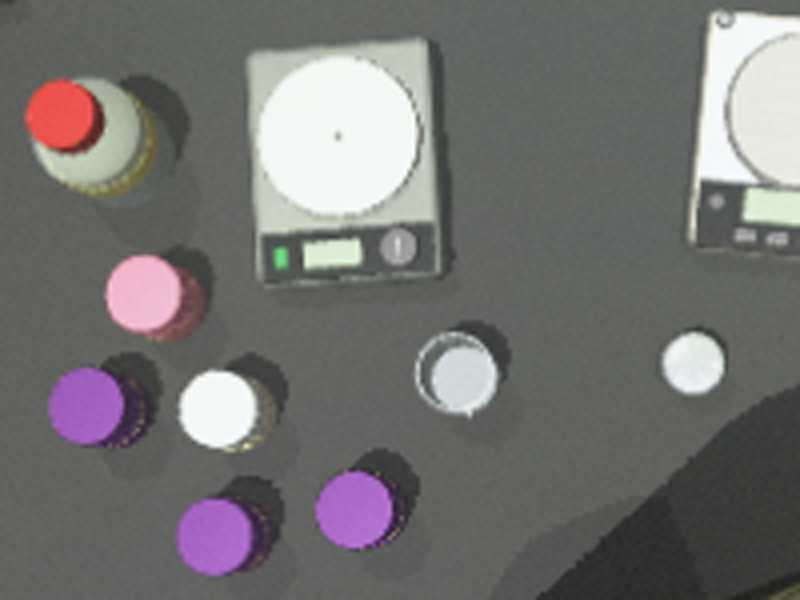

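View pics/tc2.png

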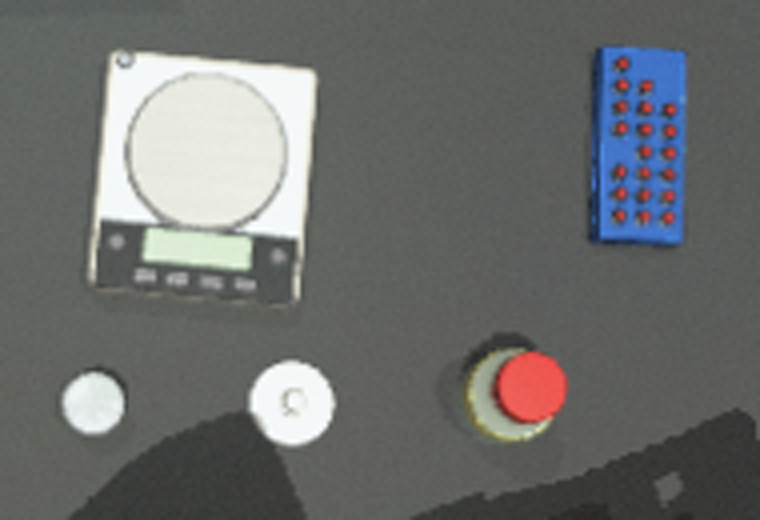

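View pics/sc1.png

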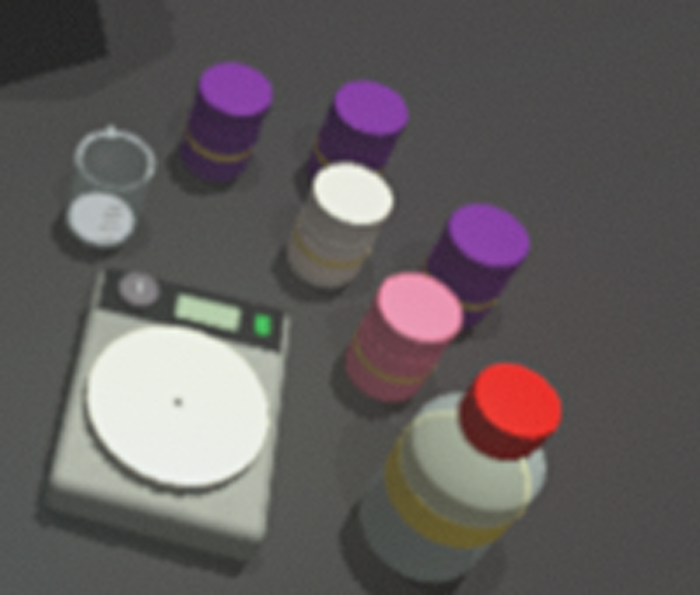

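View pics/sc2.png

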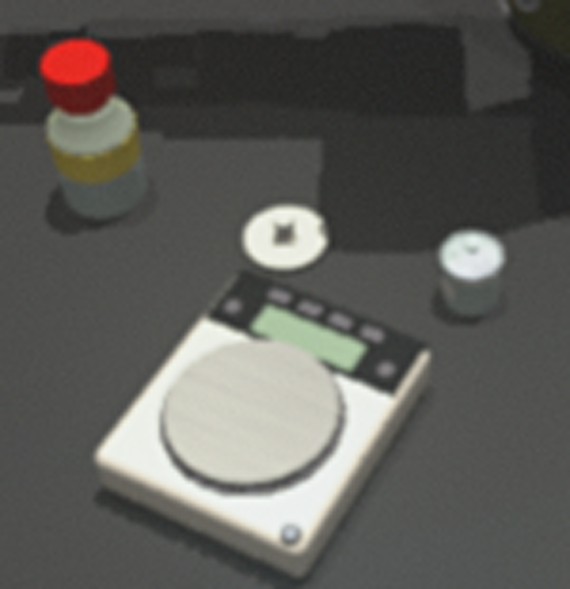

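Seen in the top view:
- **Jar candidates:** white (195,227), pink (177,198), purple (162,227), (194,259) and (229,252). I choose the white one at (195,227).
- **Bottle candidates:** (422,212) has the small body and (157,154) the big one. I choose (422,212).
- **Racks:** both blue, at (450,150) and (125,107), and both stay where they are.
- **Balance:** steel pan and four-key display at (341,152). The stirrer has the white plate and knob, at (225,159).
- **Remaining items:** beaker (254,217), weighing bottle (313,216), lid (363,215).

The crops confirm these choices.

```bash
cat > m.py <<'E'
from h import *
def blob(img,mask,near,r):
    yy,xx=np.mgrid[:400,:640]; m=(mask&((xx-near[0])**2+(yy-near[1])**2<r*r)).astype('uint8')
    cs,_=cv2.findContours(m,cv2.RETR_EXTERNAL,cv2.CHAIN_APPROX_NONE); c=max(cs,key=cv2.contourArea)
    (e,ax,an)=cv2.fitEllipse(c); return np.array(e),ax
if __name__=='__main__':
  T=cv2.imread('pics/top0.png'); S=cv2.imread('pics/scene0.png')
  def hsv(i): return cv2.cvtColor(i,cv2.COLOR_BGR2HSV).astype(int)
  hT,hS=hsv(T),hsv(S)
  red=lambda h:((h[...,0]<8)|(h[...,0]>172))&(h[...,1]>150)&(h[...,2]>120)
  br=lambda h,t,s=60:(h[...,2]>t)&(h[...,1]<s)
  for nm,m,n,r,z in [('jar top',br(hT,190),(195,227),14,88),('solv cap',red(hT),(422,212),14,143),('big cap',red(hT),(157,154),14,181),
     ('lid',br(hT,180),(363,215),15,8),('weigh',br(hT,120),(313,216),13,54),('plate',br(hT,225,30),(225,159),24,65)]:
    e,ax=blob(T,m,n,r); P=onz('top',*e,z); print(nm,e.round(1),np.round(ax,1),P.round(1), 'dia mm',(np.array(ax)*P_[2] if 0 else np.array(ax)*(1693-z)/521).round(1),'scene',proj('scene',P).round(1))
  for nm,m,n,r,z in [('jar top',br(hS,150),(450,194),14,88),('solv cap top',red(hS)&(hS[...,2]>200),(216,127),14,143),('lid',br(hS,150),(270,172),15,8),('plate',br(hS,190,40),(401,255),32,65)]:
    e,ax=blob(S,m,n,r); print('S',nm,e.round(1),np.round(ax,1),onz('scene',*e,z).round(1))
  print('beaker rim',onz('top',140+456/4-.5+.5,125+373/4,80))
E
python3 m.py; python3 - <<'E'
import cv2
t=cv2.imread('pics/top0.png')
cv2.imwrite('pics/b1.png',cv2.resize(t[120:200,195:275],None,fx=7.5,fy=7.5,interpolation=2))
cv2.imwrite('pics/b2.png',cv2.resize(t[120:200,300:380],None,fx=7.5,fy=7.5,interpolation=2))
cv2.imwrite('pics/b3.png',cv2.resize(t[190:240,235:335],None,fx=8,fy=8,interpolation=2))
E
```

```text
jar top [193.9 226.8] [18.  18.4] [398.2 357.   88. ] dia mm [55.5 56.7] scene [[450.6 194.9]]
solv cap [422.4 211.4] [16.3 16.5] [ 428.8 -340.7  143. ] dia mm [48.6 49.2] scene [[214.7 126. ]]
big cap [155.  153.2] [16.  16.3] [613.6 454.7 181. ] dia mm [46.3 47.2] scene [[497.  253.4]]
lid [362.7 215.3] [19.3 20.1] [ 430.9 -174.     8. ] dia mm [62.4 65.1] scene [[269.6 172. ]]
weigh [312.7 215.4] [14.9 15.3] [429.8 -11.6  54. ] dia mm [46.9 48.1] scene [[319.1 175.6]]
plate [224.  158.5] [37.9 39. ] [615.6 267.3  65. ] dia mm [118.6 122. ] scene [[400.6 254.9]]
S jar top [450.4 195. ] [15.5 22.5] [398.8 356.6  88. ]
S solv cap top [214.2 126. ] [ 9.8 16.2] [ 429.5 -342.1  143. ]
S lid [269.5 172. ] [15.9 21. ] [ 430.7 -174.3    8. ]
S plate [400.5 255.3] [42.9 53.1] [616.8 267.4  65. ]
beaker rim [422.23387152 171.00112934  80.        ]
```

View pics/b1.png

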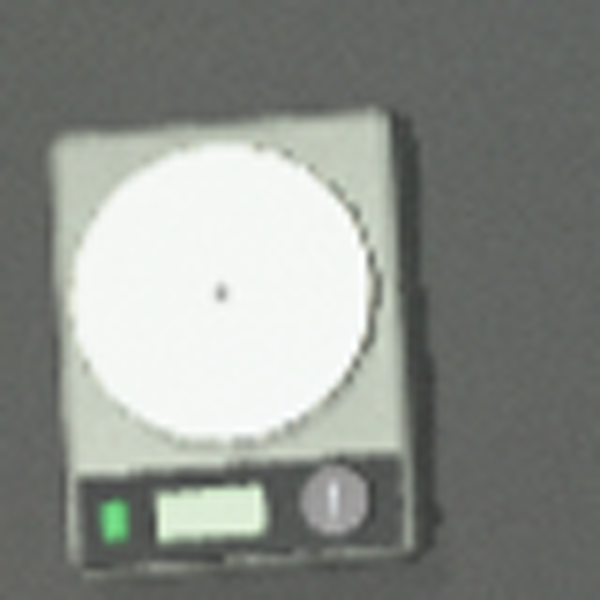

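View pics/b2.png

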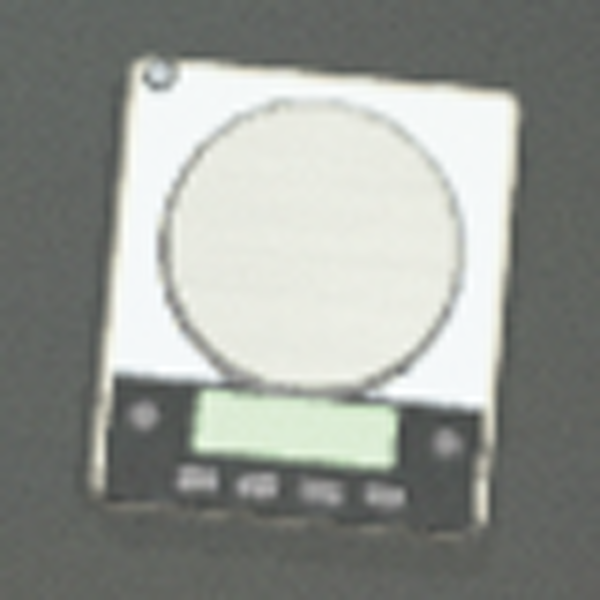

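View pics/b3.png

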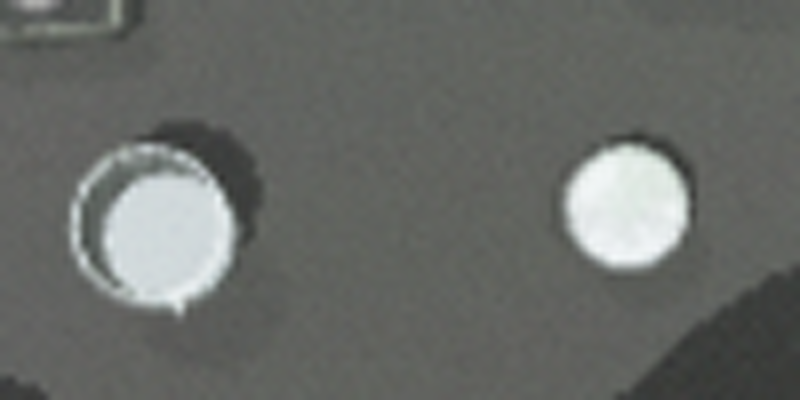

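```bash
python3 - <<'E'
from h import *
def c(l,o,f): return [(a/f+o[0]-.5+.5/f, b/f+o[1]-.5+.5/f) for a,b in l]
for nm,l,o,z,cz,ctr in [('bal',[(133,60),(520,95),(484,530),(93,498)],(300,120),48,60,(312,245)),('stir',[(55,140),(388,110),(412,555),(80,572)],(195,120),50,65,(222,292))]:
    P=np.array([onz('top',*q,z) for q in c(l,o,7.5)])[:,:2]; C=onz('top',*c([ctr],o,7.5)[0],cz)[:2]
    TL,TR,BR,BL=P
    f=(TL-BL)+(TR-BR); g=(TL-TR)+(BL-BR); 
    y1=np.arctan2(f[1],f[0]); y2=np.arctan2(-g[0],g[1]); y=(y1+y2)/2
    Rm=np.array([[np.cos(y),-np.sin(y)],[np.sin(y),np.cos(y)]])
    print(nm,'C',C.round(1),'yaw',y1,y2,'corners local',((P-C)@Rm).round(0).tolist())
    for yy in ([-145] if nm=='bal' else [-140]): print('target',(C+Rm@[0,yy]).round(1))
    print('scene ctr',proj('scene',[*C,cz]))
B=onz('top',*c([(155,225)],(235,190),8)[0],80); print('beaker',B,proj('scene',B))
W=onz('top',312.7,215.4,54);print('weigh bottom scene',proj('scene',[W[0],W[1],0]))
# vial rack corners, other
for q in [(438,126),(463,127),(461,177),(437,175)]: print('rack',onz('top',*q,42).round(0))
E
```

```text
bal C [ 629.7 -106.1] yaw -0.11055886346407004 -0.10456082542895842 corners local [[76.0, 83.0], [76.0, -84.0], [-114.0, -83.0], [-115.0, 83.0]]
target [ 614.1 -250.2]
scene ctr [[260.88201141 217.26224097]]
stir C [615.5 266.7] yaw 0.05708047901092439 0.05120398324285504 corners local [[75.0, 71.0], [77.0, -73.0], [-116.0, -72.0], [-113.0, 69.0]]
target [623.1 126.9]
scene ctr [[400.33361154 254.74041208]]
beaker [423.98896594 171.18341363  80.        ] [[381.60841542 185.21012302]]
weigh bottom scene [[318.62180815 187.43761786]]
rack [ 716. -426.   42.]
rack [ 711. -509.   42.]
rack [ 546. -493.   42.]
rack [ 554. -415.   42.]
```

```bash
cat >> h.py <<'E'
def g(*P):
    "P: world grasp points -> rows fractions"
    s=telemetry.read_state(); M=R.from_euler('xyz',s['eef_rot']).as_matrix()
    for p in P:
        p=np.array(p,float); print(p, (M.T@(p+11*np.array(M[:,0])-s['eef_pos'])/300).round(4))
    print('clock',round(s['clock'],2),'eef',s['eef_pos'].round(1),'joints',s['joints'].round(2),'F',s['wrist_force'].round(1),'gap',round(s['finger_gap'],1))
    print('tool x,y,z cols\n',M.round(4))
E
python3 - <<'E'
from h import *
g((430,-12,200),(430,-12,110),(430,-12,25))
E
```

```text
[430. -12. 200.] [ 0.0812 -1.1645 -1.2687]
[430. -12. 110.] [ 0.3812 -1.1642 -1.2687]
[430. -12.  25.] [ 0.6645 -1.1639 -1.2686]
clock 0.1 eef [ 242.5 -493.4  213. ] joints [-1.18  0.3   1.52 -0.    1.32 -0.07] F [ 0.5 -0.9  0.3] gap 94.1
tool x,y,z cols
 [[-4.000e-04  4.411e-01 -8.975e-01]
 [ 9.000e-04 -8.975e-01 -4.411e-01]
 [-1.000e+00 -1.000e-03 -1.000e-04]]
```

```bash
python3 -m handwheel '[[0,0,0,0.03,-0.2,-0.2,1],[0,0,0,0.05,-0.4,-0.4,1],[0,0,0,0.08,-0.6,-0.6,1],[0,0,0,0.08,-0.8,-0.8,1],[0,0,0,0.08,-1,-1,1],[0,0,0,0.08,-1,-1,1],[0,0,0,0.08,-1,-1,1],[0,0,0,0.08,-1,-1,1]]' 25; python3 - <<'E'
from h import *
g((430,-12,200),(430,-12,80),(430,-12,25))
E
```

```text
clock: 1.1
eef_pos: [379.8, -89.3, 189.1]
eef_rot: [-1.547, 1.569, 2.056]
wrist_force: [0.3, 0.3, -0.6]
finger_gap: 94.5
[430. -12. 200.] [ 0.0006 -0.1564 -0.2646]
[430. -12.  80.] [ 0.4006 -0.1558 -0.2646]
[430. -12.  25.] [ 0.5839 -0.1555 -0.2646]
clock 1.1 eef [379.8 -89.3 189.1] joints [-0.33 -0.04  1.96  0.    1.22  0.78] F [ 0.3  0.3 -0.6] gap 94.5
tool x,y,z cols
 [[-7.000e-04  4.453e-01 -8.954e-01]
 [ 1.300e-03 -8.954e-01 -4.453e-01]
 [-1.000e+00 -1.400e-03  0.000e+00]]
```

```bash
python3 -m handwheel '[[0,0,0,0,-0.08,-0.13,1],[0,0,0,0,-0.156,-0.265,1],[0,0,0,0.1,-0.156,-0.265,1],[0,0,0,0.2,-0.156,-0.265,1],[0,0,0,0.3,-0.156,-0.265,1],[0,0,0,0.4,-0.156,-0.265,1],[0,0,0,0.48,-0.156,-0.265,1],[0,0,0,0.55,-0.156,-0.265,1],[0,0,0,0.584,-0.1555,-0.2646,1],[0,0,0,0.584,-0.1555,-0.2646,1],[0,0,0,0.584,-0.1555,-0.2646,1]]' 15; python3 - <<'E'
from h import *
g((430,-12,25))
cv2.imwrite('pics/s1.png',cv2.resize(camera('scene')[130:230,250:390,::-1],None,fx=5,fy=5))
E
```

```text
clock: 2.48
eef_pos: [430.4, -12.3, 14.6]
eef_rot: [-2.289, 1.57, 1.314]
wrist_force: [-0.2, -0.1, 0.5]
finger_gap: 94.1
[430. -12.  25.] [ 0.0021 -0.0014  0.0007]
clock 2.48 eef [430.4 -12.3  14.6] joints [-0.11  0.34  2.02  0.    0.79  0.99] F [-0.2 -0.1  0.5] gap 94.1
tool x,y,z cols
 [[ 3.000e-04  4.451e-01 -8.955e-01]
 [ 1.100e-03 -8.955e-01 -4.451e-01]
 [-1.000e+00 -9.000e-04 -8.000e-04]]
```

View pics/s1.png

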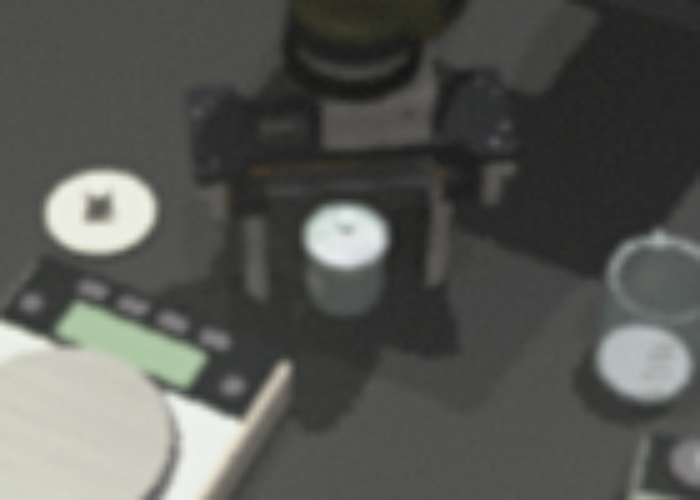

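The picture shows the bottle at crop (345,260), between the fingers at (255,260) and (437,250) and well centred. Now I close.

```bash
python3 -m handwheel '[[0,0,0,0,0,0,0.6],[0,0,0,0,0,0,0.5],[0,0,0,0,0,0,0.45],[0,0,0,0,0,0,0.42],[0,0,0,0,0,0,0.38],[0,0,0,0,0,0,0.38],[0,0,0,0,0,0,0.38],[0,0,0,0,0,0,0.38],[0,0,0,0,0,0,0.38],[0,0,0,0,0,0,0.38]]' 15; python3 - <<'E'
from h import *
g((430,-12,125),(629.7,-106,125),(629.7,-106,88))
E
```

```text
clock: 3.78
eef_pos: [430.4, -12.2, 14.7]
eef_rot: [-2.481, 1.57, 1.122]
wrist_force: [0.4, 0.1, -0.8]
finger_gap: 47.3
[430. -12. 125.] [-0.3311 -0.0015  0.0006]
[ 629.7 -106.   125. ] [-0.3311  0.5755 -0.4559]
[ 629.7 -106.    88. ] [-0.2077  0.5755 -0.4558]
clock 3.77 eef [430.4 -12.2  14.7] joints [-0.11  0.34  2.02  0.    0.79  0.99] F [ 0.4  0.1 -0.8] gap 47.3
tool x,y,z cols
 [[ 5.000e-04  4.452e-01 -8.954e-01]
 [ 1.100e-03 -8.954e-01 -4.452e-01]
 [-1.000e+00 -8.000e-04 -1.000e-03]]
```

```bash
python3 -m handwheel '[[0,0,0,-0.02,0,0,0.38],[0,0,0,-0.06,0,0,0.38],[0,0,0,-0.12,0,0,0.38],[0,0,0,-0.2,0,0,0.38],[0,0,0,-0.28,0,0,0.38],[0,0,0,-0.33,0.02,-0.02,0.38],[0,0,0,-0.33,0.08,-0.06,0.38],[0,0,0,-0.33,0.15,-0.12,0.38],[0,0,0,-0.33,0.22,-0.18,0.38],[0,0,0,-0.33,0.29,-0.23,0.38],[0,0,0,-0.33,0.34,-0.27,0.38],[0,0,0,-0.33,0.36,-0.285,0.38]]'; python3 - <<'E'
from h import *
g((629.7,-106,125),(629.7,-106,88))
E
```

```text
clock: 5.28
eef_pos: [555.5, -71.3, 114.3]
eef_rot: [-2.774, 1.569, 0.829]
wrist_force: [-0.5, 1.2, -0.5]
finger_gap: 47.3
[ 629.7 -106.   125. ] [ 0.001   0.2138 -0.17  ]
[ 629.7 -106.    88. ] [ 0.1243  0.2138 -0.1698]
clock 5.28 eef [555.5 -71.3 114.3] joints [-0.19  0.42  1.6   0.    1.12  0.92] F [-0.5  1.2 -0.5] gap 47.3
tool x,y,z cols
 [[ 9.000e-04  4.450e-01 -8.955e-01]
 [ 1.000e-03 -8.955e-01 -4.450e-01]
 [-1.000e+00 -5.000e-04 -1.300e-03]]
```

```bash
python3 -m handwheel '[[0,0,0,0,0.05,-0.04,0.38],[0,0,0,0,0.11,-0.09,0.38],[0,0,0,0,0.17,-0.135,0.38],[0,0,0,0,0.205,-0.163,0.38],[0,0,0,0,0.2138,-0.17,0.38],[0,0,0,0.04,0.2138,-0.17,0.38],[0,0,0,0.09,0.2138,-0.17,0.38],[0,0,0,0.115,0.2138,-0.17,0.38],[0,0,0,0.118,0.2138,-0.1698,0.38],[0,0,0,0.118,0.2138,-0.1698,0.38]]'; python3 - <<'E'
from h import *
g((629.7,-106,88),(629.7,-106,85))
for n in('top','scene'):cv2.imwrite(f'pics/{n}2.png',cv2.resize({'top':lambda i:i[100:220,280:420],'scene':lambda i:i[150:270,200:340]}[n](camera(n)[:,:,::-1]),None,fx=4,fy=4))
import numpy as np
cv2.imwrite('pics/c2.png',np.hstack([cv2.imread('pics/top2.png')[:,:400],cv2.imread('pics/scene2.png')[:,:400]]))
E
```

```text
clock: 6.52
eef_pos: [629.8, -106.0, 79.2]
eef_rot: [-2.996, 1.569, 0.607]
wrist_force: [0.2, 0.3, -0.6]
finger_gap: 47.3
[ 629.7 -106.    88. ] [ 0.0072 -0.0002  0.0003]
[ 629.7 -106.    85. ] [ 0.0172 -0.0002  0.0003]
clock 6.53 eef [ 629.8 -106.    79.2] joints [-0.22  0.62  1.38  0.    1.14  0.88] F [ 0.2  0.3 -0.6] gap 47.3
tool x,y,z cols
 [[ 1.300e-03  4.450e-01 -8.955e-01]
 [ 9.000e-04 -8.955e-01 -4.450e-01]
 [-1.000e+00 -2.000e-04 -1.600e-03]]
```

View pics/c2.png

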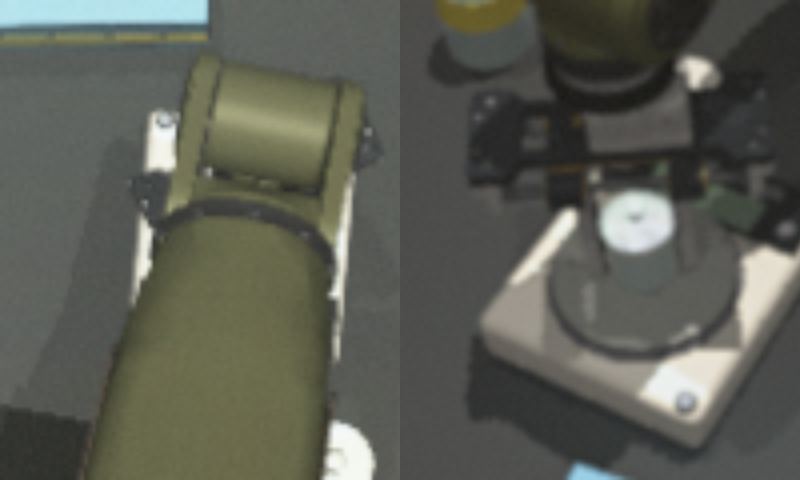

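The scene picture shows the bottle upright in the fingers, at crop (637,240) over the pan. I lower it the last few millimetres and release.

```bash
python3 -m handwheel '[[0,0,0,0.005,0,0,0.38],[0,0,0,0.01,0,0,0.38],[0,0,0,0.014,0,0,0.38],[0,0,0,0.0155,0,0,0.38],[0,0,0,0.0155,0,0,0.38],[0,0,0,0.0155,0,0,0.38]]';python3 -m handwheel '[[0,0,0,0,0,0,0.54],[0,0,0,0,0,0,0.6],[0,0,0,0,0,0,0.7],[0,0,0,0,0,0,0.85],[0,0,0,-0.03,0,0,0.9],[0,0,0,-0.1,0,0,0.9],[0,0,0,-0.2,0,0,0.9],[0,0,0,-0.3,0,0,0.9],[0,0,0,-0.4,0,0,0.9],[0,0,0,-0.4,0,0,0.9]]'; python3 - <<'E'
from h import *
g((424,171.2,205),(424,171.2,120),(424,171.2,40))
cv2.imwrite('pics/s3.png',cv2.resize(camera('scene')[150:270,200:400,::-1],None,fx=4,fy=4))
E
```

```text
clock: 7.38
eef_pos: [629.9, -106.0, 74.8]
eef_rot: [3.134, 1.569, 0.454]
wrist_force: [0.5, 0.6, 0.4]
finger_gap: 47.1
clock: 8.62
eef_pos: [630.6, -106.3, 197.7]
eef_rot: [2.649, 1.564, -0.031]
wrist_force: [-0.0, -0.1, -0.3]
finger_gap: 84.4
[424.  171.2 205. ] [ 0.0078 -1.1347  0.2048]
[424.  171.2 120. ] [ 0.2912 -1.1356  0.2064]
[424.  171.2  40. ] [ 0.5578 -1.1364  0.2079]
clock 8.62 eef [ 630.6 -106.3  197.7] joints [-0.22  0.51  1.27  0.    1.36  0.88] F [-0.  -0.1 -0.3] gap 84.4
tool x,y,z cols
 [[ 6.300e-03  4.450e-01 -8.955e-01]
 [-2.000e-04 -8.955e-01 -4.450e-01]
 [-1.000e+00  3.000e-03 -5.600e-03]]
```

View pics/s3.png

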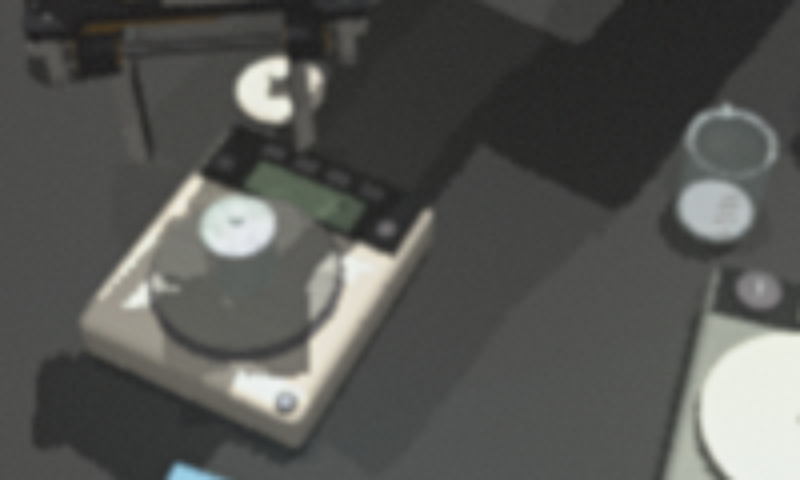

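The weighing bottle stands on the pan, its lid at crop (238,225). Next is the beaker.

```bash
python3 -m handwheel '[[0,0,0,0,-0.15,0.03,0.92],[0,0,0,0,-0.33,0.06,0.92],[0,0,0,0,-0.5,0.09,0.92],[0,0,0,0,-0.68,0.12,0.92],[0,0,0,0.005,-0.85,0.15,0.92],[0,0,0,0.007,-1,0.2,0.92],[0,0,0,0.007,-1,0.205,0.92],[0,0,0,0.007,-1,0.205,0.92],[0,0,0,0.007,-1,0.205,0.92]]'; python3 - <<'E'
from h import *
g((424,171.2,205),(424,171.2,120),(424,171.2,40))
E
```

```text
clock: 9.8
eef_pos: [441.8, 134.5, 192.6]
eef_rot: [2.766, 1.568, 0.084]
wrist_force: [-0.2, -0.0, 0.2]
finger_gap: 86.6
[424.  171.2 205. ] [-0.0048 -0.1361 -0.0012]
[424.  171.2 120. ] [ 0.2786 -0.1364 -0.0005]
[424.  171.2  40. ] [ 5.452e-01 -1.367e-01  3.000e-04]
clock 9.8 eef [441.8 134.5 192.6] joints [ 0.22  0.12  1.79 -0.    1.23  1.33] F [-0.2 -0.   0.2] gap 86.6
tool x,y,z cols
 [[ 2.90e-03  4.44e-01 -8.96e-01]
 [ 2.00e-04 -8.96e-01 -4.44e-01]
 [-1.00e+00  1.10e-03 -2.70e-03]]
```

```bash
python3 -m handwheel '[[0,0,0,0,-0.07,0,0.95],[0,0,0,0,-0.136,0,0.95],[0,0,0,0,-0.136,0,0.95],[0,0,0,0.12,-0.136,0,0.95],[0,0,0,0.24,-0.136,0,0.95],[0,0,0,0.36,-0.136,0,0.95],[0,0,0,0.46,-0.137,0,0.95],[0,0,0,0.525,-0.137,0,0.95],[0,0,0,0.545,-0.137,0,0.95],[0,0,0,0.545,-0.137,0,0.95]]'; python3 - <<'E'
from h import *
g((424,171.2,40))
cv2.imwrite('pics/s4.png',cv2.resize(camera('scene')[130:230,310:450,::-1],None,fx=5,fy=5))
E
```

```text
clock: 11.05
eef_pos: [424.4, 170.9, 29.2]
eef_rot: [2.733, 1.568, 0.051]
wrist_force: [0.2, -0.6, -0.1]
finger_gap: 89.1
[424.  171.2  40. ] [ 0.0006 -0.0016  0.0007]
clock 11.05 eef [424.4 170.9  29.2] joints [ 0.3   0.35  1.94 -0.    0.84  1.42] F [ 0.2 -0.6 -0.1] gap 89.1
tool x,y,z cols
 [[ 2.800e-03  4.434e-01 -8.963e-01]
 [ 1.000e-04 -8.963e-01 -4.434e-01]
 [-1.000e+00  1.100e-03 -2.500e-03]]
```

View pics/s4.png

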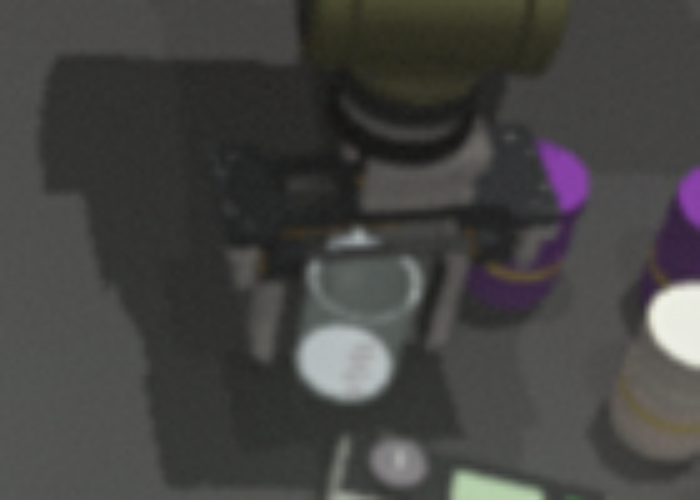

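The beaker, crop (350,320), sits between the fingers with clearance on both sides. Closing and lifting it.

```bash
python3 -m handwheel '[[0,0,0,0,0,0,0.75],[0,0,0,0,0,0,0.68],[0,0,0,0,0,0,0.64],[0,0,0,0,0,0,0.6],[0,0,0,0,0,0,0.56],[0,0,0,0,0,0,0.54],[0,0,0,0,0,0,0.54],[0,0,0,0,0,0,0.54]]' 15;  python3 - <<'E'
from h import *
g((424,171.2,40),(424,171.2,140),(615.7,267,140),(615.7,267,110))
E
```

```text
clock: 12.1
eef_pos: [424.6, 171.1, 29.7]
eef_rot: [2.822, 1.567, 0.14]
wrist_force: [-1.7, 1.5, 1.7]
finger_gap: 61.2
[424.  171.2  40. ] [ 0.0022 -0.0012  0.0017]
[424.  171.2 140. ] [-0.3311 -0.0008  0.0005]
[615.7 267.  140. ] [-0.3286 -0.0035 -0.7139]
[615.7 267.  110. ] [-0.2286 -0.0036 -0.7135]
clock 12.1 eef [424.6 171.1  29.7] joints [ 0.3   0.35  1.94 -0.    0.84  1.42] F [-1.7  1.5  1.7] gap 61.2
tool x,y,z cols
 [[ 3.700e-03  4.436e-01 -8.962e-01]
 [ 5.000e-04 -8.962e-01 -4.436e-01]
 [-1.000e+00  1.200e-03 -3.600e-03]]
```

```bash
python3 -m handwheel '[[0,0,0,-0.02,0,0,0.54],[0,0,0,-0.06,0,0,0.54],[0,0,0,-0.13,0,0,0.54],[0,0,0,-0.21,0,0,0.54],[0,0,0,-0.29,0,0,0.54],[0,0,0,-0.33,0,-0.03,0.54],[0,0,0,-0.33,0,-0.1,0.54],[0,0,0,-0.33,0,-0.19,0.54],[0,0,0,-0.33,0,-0.28,0.54],[0,0,0,-0.33,-0.001,-0.37,0.54],[0,0,0,-0.33,-0.002,-0.44,0.54],[0,0,0,-0.33,-0.002,-0.47,0.54]]';  python3 - <<'E'
from h import *
g((615.7,267,140),(615.7,267,110))
E
```

```text
clock: 13.6
eef_pos: [551.0, 234.5, 128.6]
eef_rot: [2.745, 1.568, 0.063]
wrist_force: [-0.4, -0.5, -0.7]
finger_gap: 60.5
[615.7 267.  140. ] [-0.0007 -0.0013 -0.2413]
[615.7 267.  110. ] [ 0.0993 -0.0014 -0.2411]
clock 13.6 eef [551.  234.5 128.6] joints [ 0.34  0.48  1.47 -0.    1.18  1.45] F [-0.4 -0.5 -0.7] gap 60.5
tool x,y,z cols
 [[ 3.000e-03  4.437e-01 -8.962e-01]
 [ 2.000e-04 -8.962e-01 -4.437e-01]
 [-1.000e+00  1.200e-03 -2.800e-03]]
```

```bash
python3 -m handwheel '[[0,0,0,0,0,-0.05,0.54],[0,0,0,0,0,-0.12,0.54],[0,0,0,0,-0.001,-0.19,0.54],[0,0,0,0,-0.001,-0.23,0.54],[0,0,0,0,-0.001,-0.241,0.54],[0,0,0,0,-0.001,-0.241,0.54],[0,0,0,0.04,-0.001,-0.241,0.54],[0,0,0,0.08,-0.001,-0.241,0.54],[0,0,0,0.092,-0.001,-0.241,0.54],[0,0,0,0.092,-0.001,-0.241,0.54]]';  python3 - <<'E'
from h import *
g((615.7,267,105.7))
cv2.imwrite('pics/s5.png',cv2.resize(camera('scene')[160:320,330:490,::-1],None,fx=4,fy=3.75*1))
E
```

```text
clock: 14.85
eef_pos: [615.6, 266.8, 100.8]
eef_rot: [2.692, 1.568, 0.01]
wrist_force: [-0.5, -0.1, -1.4]
finger_gap: 61.2
[615.7 267.  105.7] [ 0.0204 -0.0004 -0.0005]
clock 14.85 eef [615.6 266.8 100.8] joints [ 0.35  0.67  1.25 -0.    1.22  1.47] F [-0.5 -0.1 -1.4] gap 61.2
tool x,y,z cols
 [[ 0.0024  0.4437 -0.8962]
 [ 0.     -0.8962 -0.4437]
 [-1.      0.0011 -0.0022]]
```

View pics/s5.png

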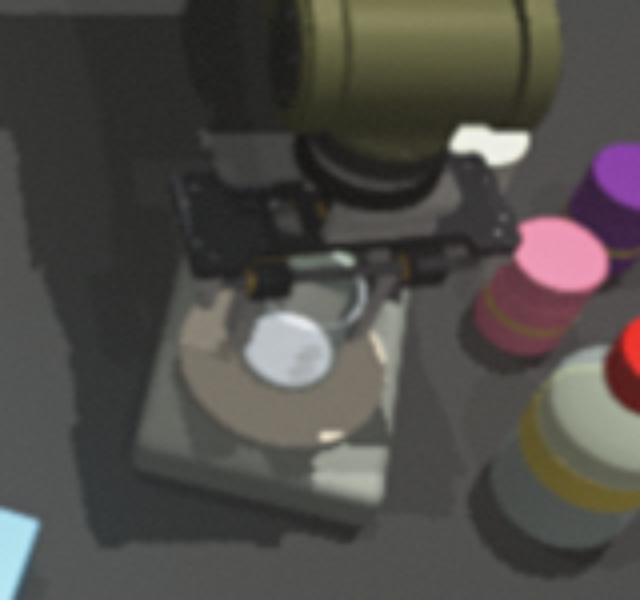

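The beaker is held upright just above the plate, its base at crop (289,350), near the plate centre. Lowering and releasing.

```bash
python3 -m handwheel '[[0,0,0,0.008,0,0,0.54],[0,0,0,0.015,0,0,0.54],[0,0,0,0.019,0,0,0.54],[0,0,0,0.0205,0,0,0.54],[0,0,0,0.0205,0,0,0.54],[0,0,0,0.0205,0,0,0.54]]';python3 -m handwheel '[[0,0,0,0,0,0,0.68],[0,0,0,0,0,0,0.74],[0,0,0,0,0,0,0.8],[0,0,0,0,0,0,0.9],[0,0,0,0,0,0,0.95],[0,0,0,-0.03,0,0,0.95],[0,0,0,-0.1,0,0,0.95],[0,0,0,-0.2,0,0,0.95],[0,0,0,-0.32,0,0,0.95],[0,0,0,-0.4,0,0,0.95],[0,0,0,-0.4,0,0,0.95],[0,0,0,-0.4,0,0,0.95]]'; python3 - <<'E'
from h import *
g((431,-174,212))
cv2.imwrite('pics/s6.png',cv2.resize(camera('scene')[160:320,330:490,::-1],None,fx=4,fy=3.75*1))
E
```

```text
clock: 15.65
eef_pos: [615.9, 266.9, 95.2]
eef_rot: [2.784, 1.568, 0.102]
wrist_force: [0.0, -0.1, -1.1]
finger_gap: 61.1
clock: 17.15
eef_pos: [615.1, 266.8, 214.0]
eef_rot: [2.559, 1.569, -0.122]
wrist_force: [-0.5, -0.6, -0.2]
finger_gap: 89.1
[ 431. -174.  212.] [0.0427 1.0443 1.202 ]
clock 17.15 eef [615.1 266.8 214. ] joints [ 0.35  0.58  1.13 -0.    1.44  1.47] F [-0.5 -0.6 -0.2] gap 89.1
tool x,y,z cols
 [[ 1.800e-03  4.437e-01 -8.962e-01]
 [-2.000e-04 -8.962e-01 -4.437e-01]
 [-1.000e+00  1.000e-03 -1.500e-03]]
```

View pics/s6.png

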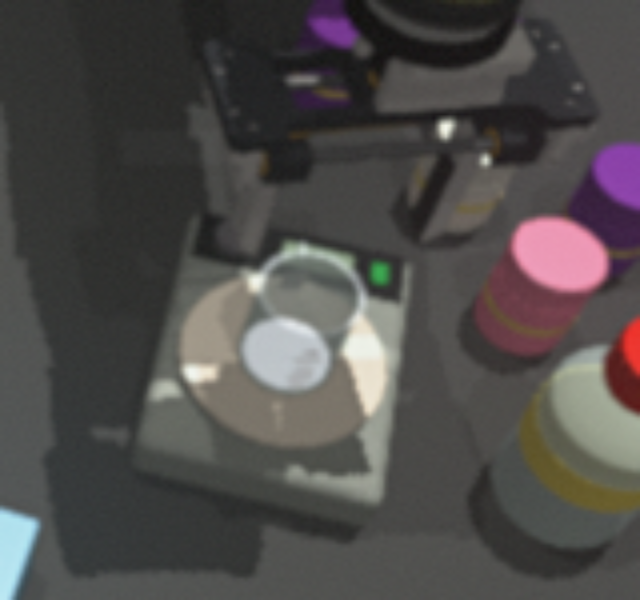

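The beaker stands on the plate, rim at crop (312,293). Now the lid.

```bash
python3 -m handwheel '[[0,0,0,0,0.12,0.12,0.6],[0,0,0,0,0.24,0.25,0.6],[0,0,0,0,0.36,0.4,0.6],[0,0,0,0,0.48,0.55,0.6],[0,0,0,0,0.6,0.7,0.6],[0,0,0,0,0.72,0.85,0.6],[0,0,0,0,0.85,1,0.6],[0,0,0,0.03,1,1,0.6],[0,0,0,0.04,1,1,0.6],[0,0,0,0.04,1,1,0.6],[0,0,0,0.04,1,1,0.6]]'; python3 - <<'E'
from h import *
g((431,-174,80),(431,-174,30))
cv2.imwrite('pics/t6.png',cv2.resize(camera('top')[120:270,180:330,::-1],None,fx=4,fy=4))
E
```

```text
clock: 18.58
eef_pos: [479.2, -134.3, 201.7]
eef_rot: [2.447, 1.57, -0.234]
wrist_force: [-0.7, 0.6, -0.2]
finger_gap: 56.7
[ 431. -174.   80.] [0.4422 0.0466 0.2032]
[ 431. -174.   30.] [0.6089 0.0465 0.2033]
clock 18.57 eef [ 479.2 -134.3  201.7] joints [-0.35  0.19  1.68  0.    1.27  0.76] F [-0.7  0.6 -0.2] gap 56.7
tool x,y,z cols
 [[ 1.100e-03  4.447e-01 -8.957e-01]
 [-3.000e-04 -8.957e-01 -4.447e-01]
 [-1.000e+00  7.000e-04 -8.000e-04]]
```

View pics/t6.png

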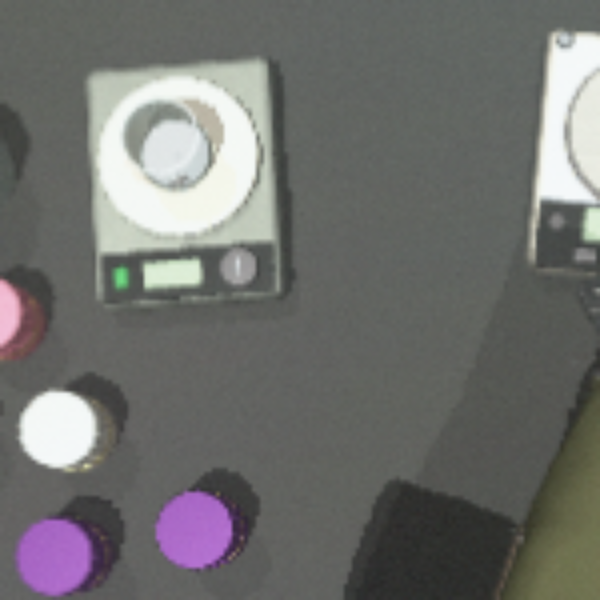

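```bash
python3 -m handwheel '[[0,0,0,0,0.02,0.1,0.5],[0,0,0,0,0.0466,0.2,0.5],[0,0,0,0,0.0466,0.203,0.5],[0,0,0,0.15,0.0466,0.203,0.5],[0,0,0,0.3,0.0466,0.203,0.5],[0,0,0,0.42,0.0466,0.203,0.5],[0,0,0,0.52,0.0465,0.203,0.5],[0,0,0,0.58,0.0465,0.203,0.5],[0,0,0,0.604,0.0465,0.2033,0.5],[0,0,0,0.604,0.0465,0.2033,0.5],[0,0,0,0.604,0.0465,0.2033,0.5]]'; python3 - <<'E'
from h import *
print(onz('top',221.3,155.6,145),onz('top',223.6,157.6,69))
g((431,-174,30))
cv2.imwrite('pics/s7.png',cv2.resize(camera('scene')[120:220,200:340,::-1],None,fx=5,fy=5))
E
```

```text
clock: 20.0
eef_pos: [431.7, -174.1, 21.4]
eef_rot: [2.318, 1.568, -0.362]
wrist_force: [-0.6, 1.3, -0.8]
finger_gap: 47.1
[609.11314198 262.0619025  145.        ] [617.64441571 267.8786473   69.        ]
[ 431. -174.   30.] [ 0.0079 -0.0013  0.0018]
clock 20.0 eef [ 431.7 -174.1   21.4] joints [-0.46  0.38  1.92  0.    0.83  0.65] F [-0.6  1.3 -0.8] gap 47.1
tool x,y,z cols
 [[ 2.500e-03  4.450e-01 -8.955e-01]
 [-9.000e-04 -8.955e-01 -4.450e-01]
 [-1.000e+00  2.000e-03 -1.800e-03]]
```

View pics/s7.png

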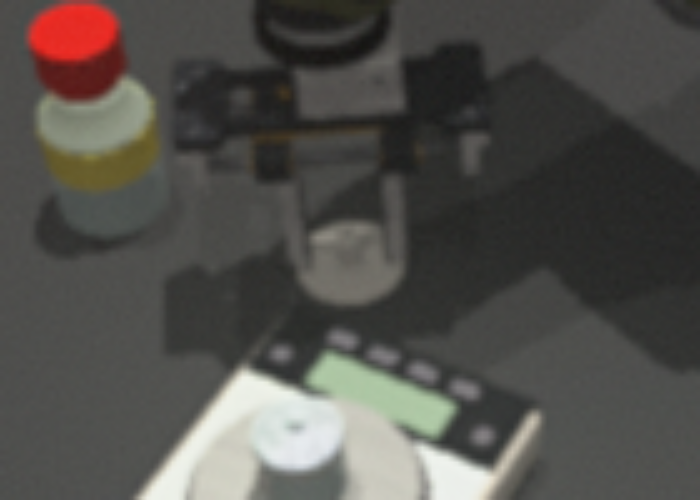

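The fingers straddle the lid, disc centre crop (350,262), with the knob in between. Closing on the knob.

```bash
python3 -m handwheel '[[0,0,0,0.005,-0.001,0.002,0.35],[0,0,0,0.005,-0.001,0.002,0.28],[0,0,0,0.005,-0.001,0.002,0.22],[0,0,0,0.005,-0.001,0.002,0.16],[0,0,0,0.005,-0.001,0.002,0.1],[0,0,0,0.005,-0.001,0.002,0.06],[0,0,0,0.005,-0.001,0.002,0.06],[0,0,0,0.005,-0.001,0.002,0.06],[0,0,0,0.005,-0.001,0.002,0.06],[0,0,0,0.005,-0.001,0.002,0.06]]' 15; python3 - <<'E'
from h import *
g((431,-174,30))
t=cv2.imread('pics/t6.png')
cv2.imwrite('pics/t6b.png',cv2.resize(t[60:260,70:290],None,fx=3,fy=3,interpolation=2))
E
```

```text
clock: 21.3
eef_pos: [431.0, -174.2, 19.9]
eef_rot: [2.321, 1.568, -0.359]
wrist_force: [-1.2, -0.1, 1.8]
finger_gap: 15.6
[ 431. -174.   30.] [ 0.0029 -0.0004 -0.0004]
clock 21.3 eef [ 431.  -174.2   19.9] joints [-0.46  0.39  1.92  0.    0.83  0.65] F [-1.2 -0.1  1.8] gap 15.6
tool x,y,z cols
 [[ 0.0026  0.4449 -0.8956]
 [-0.001  -0.8956 -0.4449]
 [-1.      0.002  -0.0019]]
```

View pics/t6b.png

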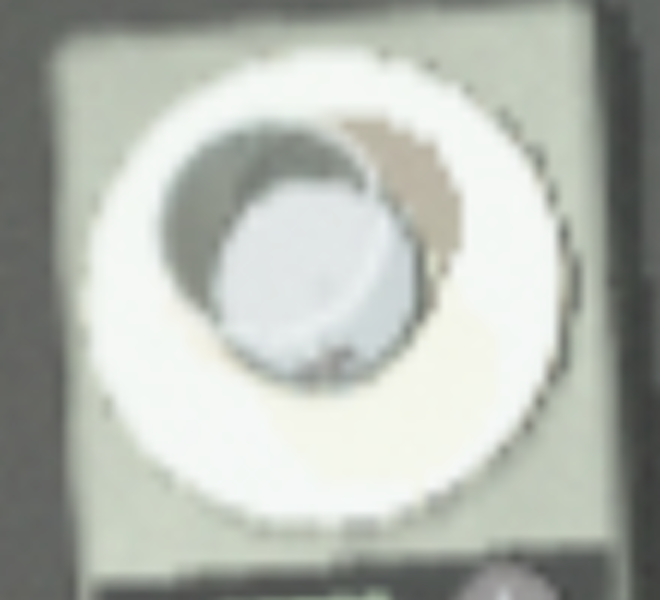

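```bash
python3 -m handwheel '[[0,0,0,-0.02,0,0,0.06],[0,0,0,-0.07,0,0,0.06],[0,0,0,-0.15,0,0,0.06],[0,0,0,-0.25,0,0,0.06],[0,0,0,-0.35,0,0,0.06],[0,0,0,-0.45,0,0,0.06],[0,0,0,-0.54,0,0,0.06],[0,0,0,-0.6,0,0,0.06],[0,0,0,-0.6,0,0,0.06]]'; python3 - <<'E'
from h import *
print(onz('top',219.6,153.5,145),onz('top',223.2,158.1,67))
g((615.5,267,200),(615.5,267,185))
cv2.imwrite('pics/s8.png',cv2.resize(camera('scene')[80:240,180:380,::-1],None,fx=4,fy=3.75))
E
```

```text
clock: 22.42
eef_pos: [430.9, -174.2, 201.6]
eef_rot: [2.263, 1.565, -0.417]
wrist_force: [0.2, 0.5, -0.2]
finger_gap: 15.5
[615.69374078 267.26545944 145.        ] [616.44630874 269.48976312  67.        ]
[615.5 267.  200. ] [ 0.0418 -1.0432 -1.2055]
[615.5 267.  185. ] [ 0.0918 -1.0434 -1.2053]
clock 22.43 eef [ 430.9 -174.2  201.6] joints [-0.46  0.12  1.77  0.    1.25  0.65] F [ 0.2  0.5 -0.2] gap 15.5
tool x,y,z cols
 [[ 0.0054  0.4449 -0.8956]
 [-0.0024 -0.8956 -0.4449]
 [-1.      0.0045 -0.0037]]
```

View pics/s8.png

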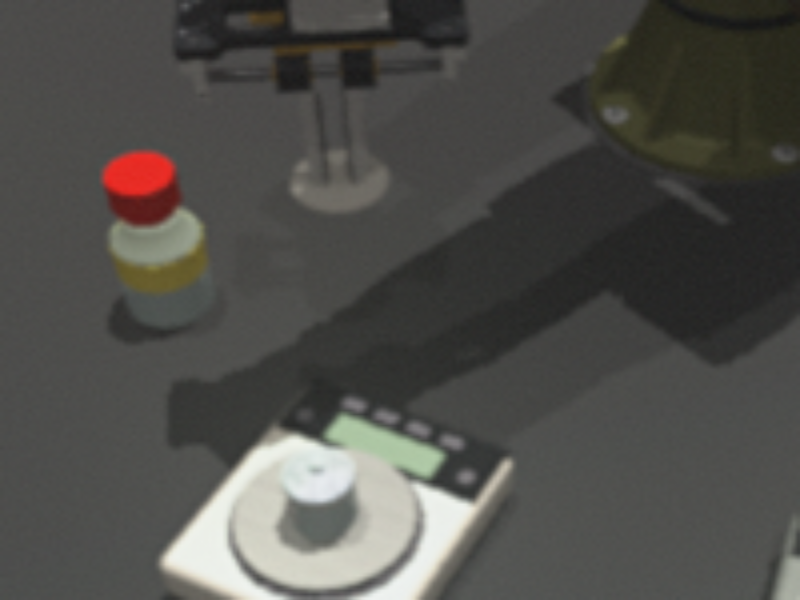

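The lid hangs level from the fingers, crop (340,182), and the weighing bottle is upright on the pan at (320,490). Carrying the lid to the beaker.

```bash
python3 -m handwheel '[[0,0,0,0,-0.05,-0.06,0.06],[0,0,0,0,-0.13,-0.15,0.06],[0,0,0,0,-0.22,-0.25,0.06],[0,0,0,0,-0.31,-0.35,0.06],[0,0,0,0,-0.4,-0.46,0.06],[0,0,0,0,-0.49,-0.56,0.06],[0,0,0,0.01,-0.58,-0.67,0.06],[0,0,0,0.01,-0.67,-0.77,0.06],[0,0,0,0.02,-0.76,-0.87,0.06],[0,0,0,0.02,-0.82,-0.95,0.06],[0,0,0,0.02,-0.86,-0.99,0.06],[0,0,0,0.02,-0.87,-1,0.06]]'; python3 - <<'E'
from h import *
g((615.5,267,205),(615.5,267,185))
E
```

```text
clock: 23.98
eef_pos: [582.8, 193.6, 193.7]
eef_rot: [2.062, 1.568, -0.618]
wrist_force: [-0.2, 0.2, -0.6]
finger_gap: 15.5
[615.5 267.  205. ] [-0.0012 -0.1705 -0.2067]
[615.5 267.  185. ] [ 0.0655 -0.1707 -0.2066]
clock 23.98 eef [582.8 193.6 193.7] joints [ 0.26  0.46  1.35 -0.    1.33  1.37] F [-0.2  0.2 -0.6] gap 15.5
tool x,y,z cols
 [[ 0.0026  0.4455 -0.8953]
 [-0.0019 -0.8953 -0.4455]
 [-1.      0.0029 -0.0015]]
```

```bash
python3 -m handwheel '[[0,0,0,0,-0.04,-0.05,0.06],[0,0,0,0,-0.09,-0.11,0.06],[0,0,0,0,-0.14,-0.17,0.06],[0,0,0,0,-0.165,-0.2,0.06],[0,0,0,0,-0.1705,-0.2067,0.06],[0,0,0,0,-0.1705,-0.2067,0.06],[0,0,0,0.04,-0.1706,-0.2067,0.06],[0,0,0,0.06,-0.1707,-0.2066,0.06],[0,0,0,0.07,-0.1707,-0.2066,0.06],[0,0,0,0.07,-0.1707,-0.2066,0.06]]'; python3 - <<'E'
from h import *
g((615.5,267,172))
cv2.imwrite('pics/s9.png',cv2.resize(camera('scene')[150:310,330:490,::-1],None,fx=4,fy=3.75))
print(proj('scene',[615.5,267,145]),proj('scene',[615.5,267,153]))
E
```

```text
clock: 25.22
eef_pos: [615.5, 266.9, 172.5]
eef_rot: [1.995, 1.568, -0.685]
wrist_force: [-0.1, 0.0, -1.2]
finger_gap: 15.2
[615.5 267.  172. ] [ 0.0382 -0.0002 -0.0001]
clock 25.23 eef [615.5 266.9 172.5] joints [ 0.36  0.6   1.18 -0.    1.35  1.47] F [-0.1  0.  -1.2] gap 15.2
tool x,y,z cols
 [[ 0.0024  0.4455 -0.8953]
 [-0.002  -0.8953 -0.4455]
 [-1.      0.0028 -0.0013]]
[[407.19631881 237.41384003]] [[407.92520346 235.53832752]]
```

View pics/s9.png

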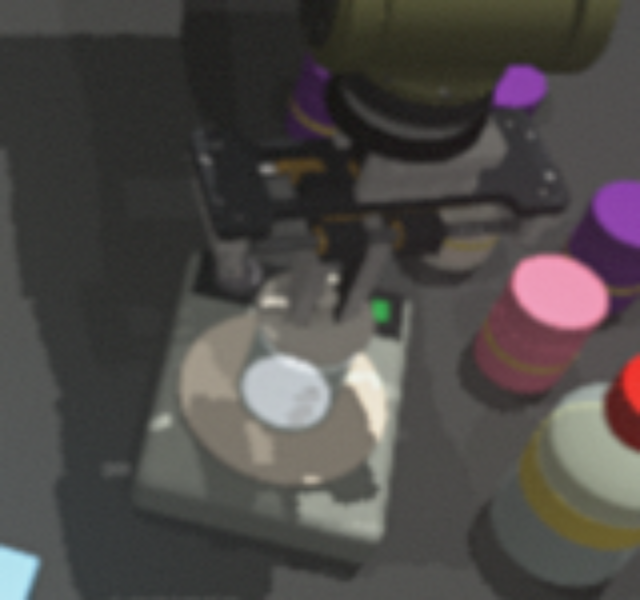

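The lid hangs over the rim, centre crop ~(313,310), and the expected rim centre is (309,328), which fits its extra height. Lowering it slowly.

```bash
python3 -m handwheel '[[0,0,0,0.008,0,0,0.06],[0,0,0,0.016,0,0,0.06],[0,0,0,0.024,0,0,0.06],[0,0,0,0.03,0,0,0.06],[0,0,0,0.034,0,0,0.06],[0,0,0,0.037,0,0,0.06],[0,0,0,0.0385,0,0,0.06],[0,0,0,0.0385,0,0,0.06],[0,0,0,0.0385,0,0,0.06]]'; python3 - <<'E'
from h import *
g((615.5,267,172))
cv2.imwrite('pics/s10.png',cv2.resize(camera('scene')[190:290,350:450,::-1],None,fx=6,fy=6))
E
```

```text
clock: 26.4
eef_pos: [615.6, 267.0, 161.2]
eef_rot: [2.12, 1.567, -0.56]
wrist_force: [0.2, 1.1, -1.0]
finger_gap: 16.0
[615.5 267.  172. ] [ 0.0008 -0.0002  0.0003]
clock 26.4 eef [615.6 267.  161.2] joints [ 0.36  0.61  1.19 -0.    1.33  1.47] F [ 0.2  1.1 -1. ] gap 16.0
tool x,y,z cols
 [[ 0.0028  0.4455 -0.8953]
 [-0.0018 -0.8953 -0.4455]
 [-1.      0.0028 -0.0017]]
```

View pics/s10.png

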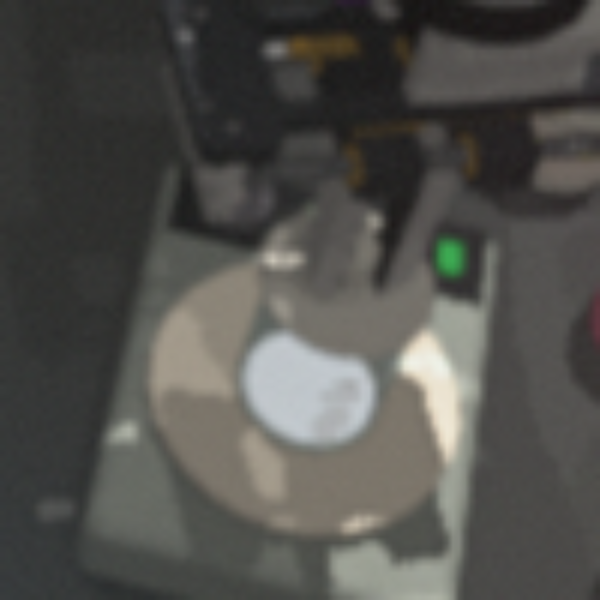

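```bash
python3 -m handwheel '[[0,0,0,0.001,0,0,0.06],[0,0,0,0.001,0,0,0.22],[0,0,0,0.001,0,0,0.3],[0,0,0,0.001,0,0,0.4],[0,0,0,0.001,0,0,0.5],[0,0,0,-0.05,0,0,0.5],[0,0,0,-0.15,0,0,0.5],[0,0,0,-0.15,0,0,0.5],[0,0,0,-0.15,0,0,0.5]]'; python3 - <<'E'
from h import *
g((398.5,357,205),(398.5,357,74))
cv2.imwrite('pics/s11.png',cv2.resize(camera('scene')[190:290,350:450,::-1],None,fx=6,fy=6))
E
```

```text
clock: 27.58
eef_pos: [615.4, 267.0, 205.9]
eef_rot: [2.004, 1.568, -0.676]
wrist_force: [-0.4, -0.1, 0.1]
finger_gap: 47.1
[398.5 357.  205. ] [ 0.0374 -0.5907  0.5135]
[398.5 357.   74. ] [ 0.474  -0.5919  0.5141]
clock 27.57 eef [615.4 267.  205.9] joints [ 0.36  0.58  1.14 -0.    1.42  1.47] F [-0.4 -0.1  0.1] gap 47.1
tool x,y,z cols
 [[ 0.0024  0.4454 -0.8953]
 [-0.0019 -0.8953 -0.4454]
 [-1.      0.0028 -0.0013]]
```

View pics/s11.png

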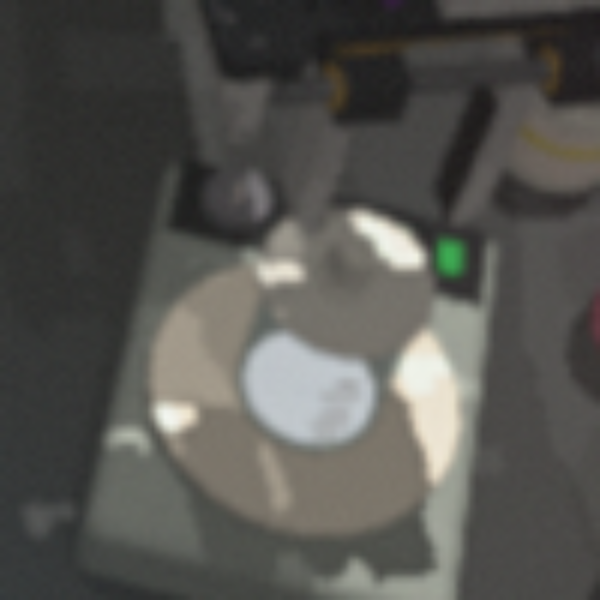

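The lid lies level on the beaker, disc centre crop (345,270). Next is the jar.

```bash
python3 -m handwheel '[[0,0,0,0,-0.1,0.09,0.86],[0,0,0,0,-0.25,0.22,0.86],[0,0,0,0.02,-0.4,0.35,0.86],[0,0,0,0.03,-0.52,0.46,0.86],[0,0,0,0.037,-0.591,0.513,0.86],[0,0,0,0.037,-0.591,0.513,0.86],[0,0,0,0.037,-0.591,0.513,0.86],[0,0,0,0.12,-0.591,0.513,0.86],[0,0,0,0.2,-0.5915,0.514,0.86],[0,0,0,0.2,-0.5915,0.514,0.86],[0,0,0,0.2,-0.5915,0.514,0.86]]'; python3 - <<'E'
from h import *
g((398.5,357,74))
cv2.imwrite('pics/s12.png',cv2.resize(camera('scene')[110:260,380:530,::-1],None,fx=4,fy=4))
cv2.imwrite('pics/t12.png',cv2.resize(camera('top')[120:270,140:290,::-1],None,fx=4,fy=4))
E
```

```text
clock: 29.0
eef_pos: [399.0, 356.9, 145.7]
eef_rot: [2.045, 1.568, -0.635]
wrist_force: [0.5, 0.1, 0.3]
finger_gap: 80.7
[398.5 357.   74. ] [ 0.2756 -0.0018  0.0018]
clock 29.0 eef [399.  356.9 145.7] joints [ 0.66  0.33  1.64 -0.    1.17  1.77] F [0.5 0.1 0.3] gap 80.7
tool x,y,z cols
 [[ 0.0024  0.4448 -0.8956]
 [-0.0018 -0.8956 -0.4448]
 [-1.      0.0026 -0.0014]]
```

View pics/s12.png

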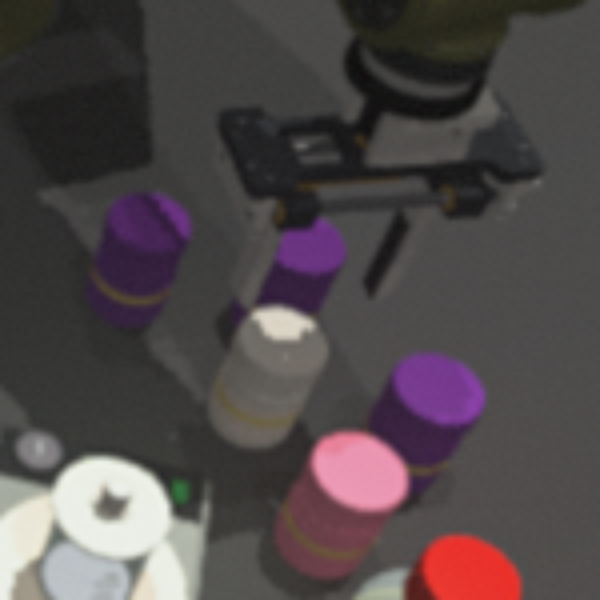

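View pics/t12.png

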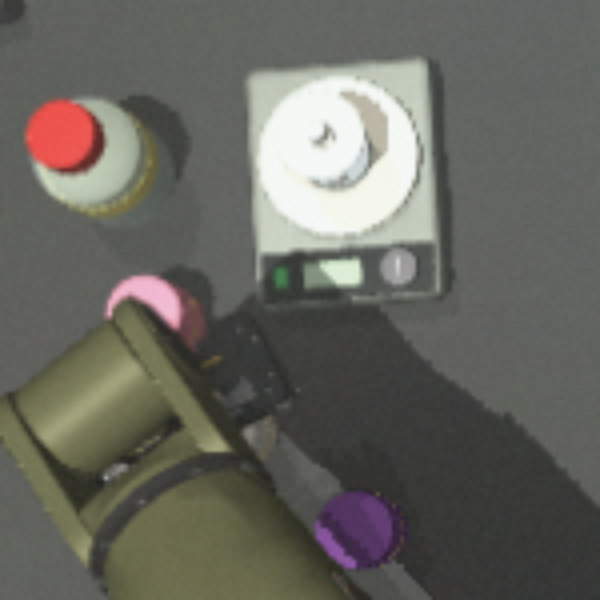

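The white jar, crop (285,325), is under the fingers with clear gaps to the purple and pink ones. The lid on the beaker, at (112,505), looks level. Descending and gripping.

```bash
python3 -m handwheel '[[0,0,0,0.05,-0.0018,0.0018,0.86],[0,0,0,0.12,-0.0018,0.0018,0.86],[0,0,0,0.19,-0.0018,0.0018,0.86],[0,0,0,0.25,-0.0018,0.0018,0.86],[0,0,0,0.275,-0.0018,0.0018,0.86],[0,0,0,0.275,-0.0018,0.0018,0.86],[0,0,0,0.275,-0.0018,0.0018,0.72],[0,0,0,0.275,-0.0018,0.0018,0.66],[0,0,0,0.275,-0.0018,0.0018,0.6],[0,0,0,0.275,-0.0018,0.0018,0.54],[0,0,0,0.275,-0.0018,0.0018,0.54],[0,0,0,0.275,-0.0018,0.0018,0.54]]' 25; python3 - <<'E'
from h import *
g((398.5,357,220),(440,0,220))
E
```

```text
clock: 30.6
eef_pos: [398.6, 357.4, 63.8]
eef_rot: [2.452, 1.567, -0.229]
wrist_force: [0.5, -1.8, 6.3]
finger_gap: 59.7
[398.5 357.  220. ] [-0.4839  0.0021 -0.0005]
[440.   0. 220.] [-0.4825  1.1293  0.4052]
clock 30.6 eef [398.6 357.4  63.8] joints [ 0.66  0.44  1.71 -0.    0.99  1.78] F [ 0.5 -1.8  6.3] gap 59.7
tool x,y,z cols
 [[ 3.500e-03  4.451e-01 -8.955e-01]
 [-8.000e-04 -8.955e-01 -4.451e-01]
 [-1.000e+00  2.300e-03 -2.800e-03]]
```

```bash
python3 -m handwheel '[[0,0,0,-0.02,0,0,0.54],[0,0,0,-0.06,0,0,0.54],[0,0,0,-0.12,0,0,0.54],[0,0,0,-0.2,0,0,0.54],[0,0,0,-0.28,0,0,0.54],[0,0,0,-0.36,0,0,0.54],[0,0,0,-0.43,0.02,0.005,0.54],[0,0,0,-0.48,0.06,0.02,0.54],[0,0,0,-0.482,0.12,0.04,0.54],[0,0,0,-0.482,0.2,0.07,0.54],[0,0,0,-0.482,0.29,0.1,0.54],[0,0,0,-0.482,0.35,0.12,0.54]]'; python3 - <<'E'
from h import *
g((450,0,215),(450,-200,215))
E
```

```text
clock: 32.1
eef_pos: [412.5, 245.5, 208.0]
eef_rot: [2.2, 1.568, -0.481]
wrist_force: [-0.1, 0.6, -2.0]
finger_gap: 59.7
[450.   0. 215.] [0.0147 0.7888 0.2515]
[ 450. -200.  215.] [0.0156 1.3861 0.5476]
clock 32.1 eef [412.5 245.5 208. ] joints [ 0.46  0.15  1.72 -0.    1.27  1.57] F [-0.1  0.6 -2. ] gap 59.7
tool x,y,z cols
 [[ 0.0027  0.4442 -0.8959]
 [-0.0014 -0.8959 -0.4442]
 [-1.      0.0025 -0.0018]]
```

```bash
python3 -m handwheel '[[0,0,0,0,0.05,0.02,0.54],[0,0,0,0,0.13,0.04,0.54],[0,0,0,0,0.22,0.07,0.54],[0,0,0,0,0.31,0.1,0.54],[0,0,0,0,0.4,0.14,0.54],[0,0,0,0,0.5,0.17,0.54],[0,0,0,0.01,0.6,0.21,0.54],[0,0,0,0.01,0.7,0.25,0.54],[0,0,0,0.01,0.8,0.3,0.54],[0,0,0,0.01,0.89,0.34,0.54],[0,0,0,0.01,0.95,0.36,0.54],[0,0,0,0.01,0.97,0.37,0.54]]'; python3 - <<'E'
from h import *
g((480,-245,215),(614,-250,215))
E
```

```text
clock: 33.6
eef_pos: [442.0, -65.4, 205.2]
eef_rot: [2.161, 1.568, -0.522]
wrist_force: [0.1, -0.6, -0.7]
finger_gap: 59.5
[ 480. -245.  215.] [0.0051 0.5927 0.1518]
[ 614. -250.  215.] [ 0.0061  0.8056 -0.2413]
clock 33.6 eef [442.  -65.4 205.2] joints [-0.23  0.07  1.81 -0.    1.26  0.88] F [ 0.1 -0.6 -0.7] gap 59.5
tool x,y,z cols
 [[ 0.0022  0.4431 -0.8965]
 [-0.0013 -0.8965 -0.4431]
 [-1.      0.0021 -0.0014]]
```

```bash
python3 -m handwheel '[[0,0,0,0,0.06,0.015,0.54],[0,0,0,0,0.15,0.04,0.54],[0,0,0,0,0.25,0.06,0.54],[0,0,0,0,0.35,0.09,0.54],[0,0,0,0,0.45,0.11,0.54],[0,0,0,0,0.54,0.1,0.54],[0,0,0,0,0.62,0.05,0.54],[0,0,0,0.005,0.68,-0.02,0.54],[0,0,0,0.005,0.73,-0.1,0.54],[0,0,0,0.006,0.77,-0.18,0.54],[0,0,0,0.006,0.8,-0.23,0.54],[0,0,0,0.006,0.8056,-0.2413,0.54]]'; python3 - <<'E'
from h import *
g((614,-250,100),(614,-250,74.5))
E
```

```text
clock: 35.1
eef_pos: [614.5, -249.4, 203.2]
eef_rot: [2.186, 1.569, -0.496]
wrist_force: [0.0, 0.3, -1.8]
finger_gap: 59.6
[ 614. -250.  100.] [0.3808 0.0007 0.0026]
[ 614.  -250.    74.5] [0.4658 0.0006 0.0027]
clock 35.1 eef [ 614.5 -249.4  203.2] joints [-0.44  0.56  1.17 -0.    1.4   0.67] F [ 0.   0.3 -1.8] gap 59.6
tool x,y,z cols
 [[ 1.30e-03  4.44e-01 -8.96e-01]
 [-7.00e-04 -8.96e-01 -4.44e-01]
 [-1.00e+00  1.20e-03 -9.00e-04]]
```

```bash
python3 -m handwheel '[[0,0,0,0.04,0.0006,0.0026,0.54],[0,0,0,0.1,0.0006,0.0026,0.54],[0,0,0,0.18,0.0006,0.0026,0.54],[0,0,0,0.26,0.0006,0.0026,0.54],[0,0,0,0.34,0.0006,0.0026,0.54],[0,0,0,0.4,0.0006,0.0026,0.54],[0,0,0,0.44,0.0006,0.0026,0.54],[0,0,0,0.45,0.0006,0.0026,0.54],[0,0,0,0.45,0.0006,0.0026,0.54]]'; python3 - <<'E'
from h import *
g((614,-250,74.8))
cv2.imwrite('pics/s13.png',cv2.resize(camera('scene')[110:260,150:330,::-1],None,fx=4,fy=4))
E
```

```text
clock: 36.22
eef_pos: [614.2, -250.1, 68.7]
eef_rot: [2.21, 1.569, -0.472]
wrist_force: [0.5, -0.7, -2.2]
finger_gap: 59.6
[ 614.  -250.    74.8] [ 0.0163 -0.0006  0.0006]
clock 36.23 eef [ 614.2 -250.1   68.7] joints [-0.44  0.69  1.3  -0.    1.15  0.67] F [ 0.5 -0.7 -2.2] gap 59.6
tool x,y,z cols
 [[ 0.002   0.444  -0.896 ]
 [-0.001  -0.896  -0.444 ]
 [-1.      0.0018 -0.0013]]
```

View pics/s13.png

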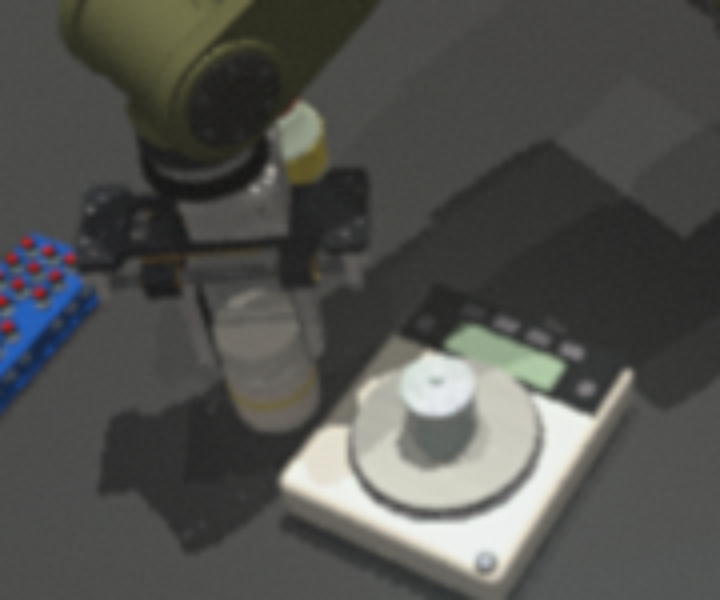

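The jar hangs upright at crop (268,380), right of the balance and clear of it. Lowering 5 mm and releasing.

```bash
python3 -m handwheel '[[0,0,0,0.006,0,0,0.54],[0,0,0,0.011,0,0,0.54],[0,0,0,0.015,0,0,0.54],[0,0,0,0.016,0,0,0.54],[0,0,0,0.016,0,0,0.54]]';python3 -m handwheel '[[0,0,0,0,0,0,0.66],[0,0,0,0,0,0,0.72],[0,0,0,0,0,0,0.8],[0,0,0,0,0,0,0.84],[0,0,0,-0.04,0,0,0.84],[0,0,0,-0.12,0,0,0.84],[0,0,0,-0.24,0,0,0.84],[0,0,0,-0.36,0,0,0.84],[0,0,0,-0.46,0,0,0.84],[0,0,0,-0.5,0,0,0.84],[0,0,0,-0.5,0,0,0.84]]'; python3 - <<'E'
from h import *
g((429,-341,225),(429,-341,127))
cv2.imwrite('pics/s14.png',cv2.resize(camera('scene')[110:260,150:330,::-1],None,fx=4,fy=4))
E
```

```text
clock: 36.9
eef_pos: [614.4, -250.1, 64.1]
eef_rot: [2.212, 1.568, -0.47]
wrist_force: [0.8, -0.3, -1.9]
finger_gap: 60.1
clock: 38.28
eef_pos: [614.1, -250.0, 214.5]
eef_rot: [2.212, 1.567, -0.469]
wrist_force: [0.2, 0.2, 0.1]
finger_gap: 78.9
[ 429. -341.  225.] [ 3.000e-04 -2.000e-03  6.875e-01]
[ 429. -341.  127.] [ 0.327  -0.0029  0.6881]
clock 38.27 eef [ 614.1 -250.   214.5] joints [-0.44  0.56  1.16 -0.    1.42  0.67] F [0.2 0.2 0.1] gap 78.9
tool x,y,z cols
 [[ 0.0031  0.444  -0.896 ]
 [-0.0016 -0.896  -0.444 ]
 [-1.      0.0028 -0.0021]]
```

View pics/s14.png

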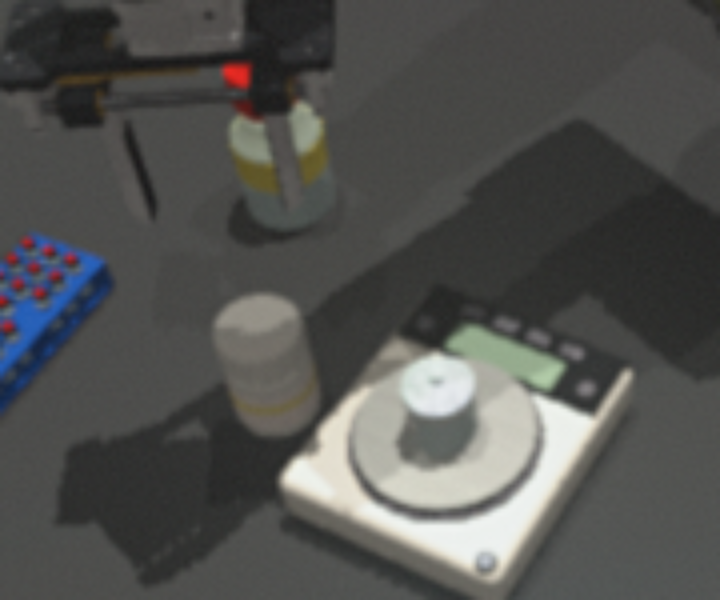

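The jar stands upright at crop (265,365). Now the smaller bottle.

```bash
python3 -m handwheel '[[0,0,0,0,0,0.1,0.86],[0,0,0,0,0,0.25,0.86],[0,0,0,0,0,0.4,0.86],[0,0,0,0,-0.001,0.55,0.86],[0,0,0,0,-0.002,0.65,0.86],[0,0,0,0,-0.002,0.6875,0.86],[0,0,0,0,-0.002,0.6875,0.86],[0,0,0,0.08,-0.002,0.6875,0.86],[0,0,0,0.16,-0.0025,0.688,0.86],[0,0,0,0.2,-0.0025,0.688,0.86],[0,0,0,0.2,-0.0025,0.688,0.86]]'; python3 - <<'E'
from h import *
g((429,-341,127))
cv2.imwrite('pics/s15.png',cv2.resize(camera('scene')[70:190,150:310,::-1],None,fx=5,fy=5))
E
```

```text
clock: 39.7
eef_pos: [429.0, -340.4, 152.6]
eef_rot: [2.976, 1.57, 0.295]
wrist_force: [0.4, -0.7, -0.0]
finger_gap: 80.8
[ 429. -341.  127.] [0.1219 0.0017 0.0008]
clock 39.7 eef [ 429.  -340.4  152.6] joints [-0.74  0.35  1.6   0.    1.19  0.37] F [ 0.4 -0.7 -0. ] gap 80.8
tool x,y,z cols
 [[ 5.000e-04  4.446e-01 -8.957e-01]
 [ 2.000e-04 -8.957e-01 -4.446e-01]
 [-1.000e+00  1.000e-04 -5.000e-04]]
```

View pics/s15.png

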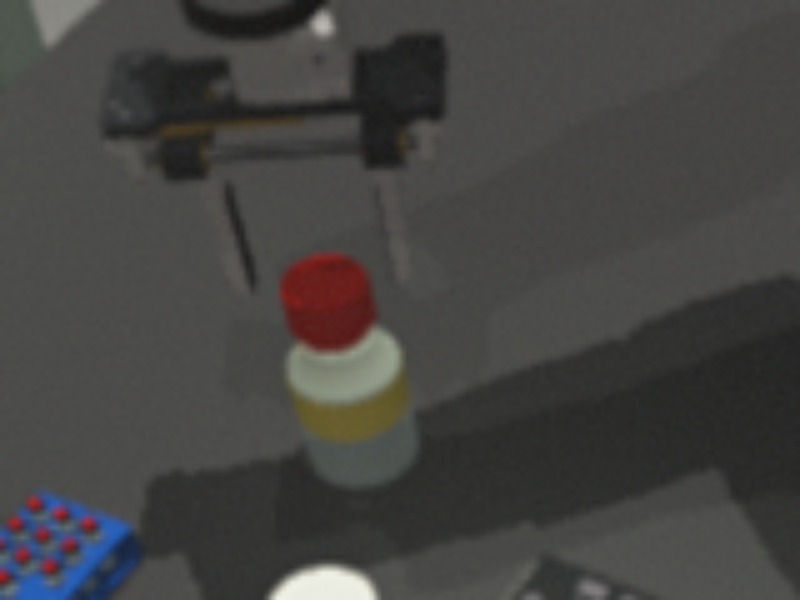

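The red cap, crop (328,290), lies between the fingertips at (248,285) and (402,275). Descending and gripping.

```bash
python3 -m handwheel '[[0,0,0,0.04,0.0017,0.0008,0.86],[0,0,0,0.08,0.0017,0.0008,0.86],[0,0,0,0.11,0.0017,0.0008,0.86],[0,0,0,0.122,0.0017,0.0008,0.86],[0,0,0,0.122,0.0017,0.0008,0.72],[0,0,0,0.122,0.0017,0.0008,0.66],[0,0,0,0.122,0.0017,0.0008,0.6],[0,0,0,0.122,0.0017,0.0008,0.54],[0,0,0,0.122,0.0017,0.0008,0.5],[0,0,0,0.122,0.0017,0.0008,0.45],[0,0,0,0.122,0.0017,0.0008,0.45],[0,0,0,0.122,0.0017,0.0008,0.45]]' 35; python3 - <<'E'
from h import *
g((429,-341,290),(440,-100,290))
E
```

```text
clock: 41.25
eef_pos: [429.3, -341.5, 117.0]
eef_rot: [2.116, 1.569, -0.565]
wrist_force: [0.5, -0.9, 2.1]
finger_gap: 51.7
[ 429. -341.  290.] [-5.4e-01 -9.0e-04 -5.0e-04]
[ 440. -100.  290.] [-0.5409 -0.7042 -0.3904]
clock 41.25 eef [ 429.3 -341.5  117. ] joints [-0.74  0.39  1.63  0.    1.11  0.37] F [ 0.5 -0.9  2.1] gap 51.7
tool x,y,z cols
 [[ 0.0019  0.4444 -0.8958]
 [-0.0012 -0.8958 -0.4444]
 [-1.      0.0019 -0.0012]]
```

```bash
python3 -m handwheel '[[0,0,0,-0.02,0,0,0.45],[0,0,0,-0.06,0,0,0.45],[0,0,0,-0.12,0,0,0.45],[0,0,0,-0.19,0,0,0.45],[0,0,0,-0.26,0,0,0.45],[0,0,0,-0.31,-0.01,-0.005,0.45],[0,0,0,-0.33,-0.05,-0.03,0.45],[0,0,0,-0.33,-0.11,-0.06,0.45],[0,0,0,-0.33,-0.18,-0.1,0.45],[0,0,0,-0.33,-0.26,-0.14,0.45],[0,0,0,-0.33,-0.32,-0.17,0.45],[0,0,0,-0.33,-0.35,-0.19,0.45]]'; python3 - <<'E'
from h import *
g((450,-50,227),(470,80,227))
E
```

```text
clock: 42.75
eef_pos: [433.5, -220.6, 215.7]
eef_rot: [2.123, 1.569, -0.557]
wrist_force: [-0.6, -0.8, -2.5]
finger_gap: 51.1
[450. -50. 227.] [-0.0014 -0.4845 -0.3025]
[470.  80. 227.] [-0.0018 -0.8428 -0.5552]
clock 42.75 eef [ 433.5 -220.6  215.7] joints [-0.55  0.15  1.69 -0.    1.29  0.56] F [-0.6 -0.8 -2.5] gap 51.1
tool x,y,z cols
 [[ 0.0017  0.4454 -0.8953]
 [-0.0011 -0.8953 -0.4454]
 [-1.      0.0017 -0.0011]]
```

```bash
python3 -m handwheel '[[0,0,0,0,-0.05,-0.03,0.45],[0,0,0,0,-0.12,-0.07,0.45],[0,0,0,0,-0.2,-0.12,0.45],[0,0,0,0,-0.28,-0.17,0.45],[0,0,0,0,-0.37,-0.23,0.45],[0,0,0,0,-0.46,-0.29,0.45],[0,0,0,0,-0.55,-0.35,0.45],[0,0,0,0,-0.64,-0.41,0.45],[0,0,0,0,-0.73,-0.47,0.45],[0,0,0,0,-0.79,-0.52,0.45],[0,0,0,0,-0.83,-0.545,0.45],[0,0,0,0,-0.8428,-0.5552,0.45]]'; python3 - <<'E'
from h import *
g((623,127,227),(623,127,134))
E
```

```text
clock: 44.25
eef_pos: [469.9, 80.5, 215.3]
eef_rot: [1.987, 1.569, -0.693]
wrist_force: [-0.1, -1.0, -2.8]
finger_gap: 51.7
[623. 127. 227.] [-0.0017  0.0891 -0.526 ]
[623. 127. 134.] [ 0.3083  0.0885 -0.5258]
clock 44.25 eef [469.9  80.5 215.3] joints [ 0.09  0.13  1.72 -0.    1.29  1.2 ] F [-0.1 -1.  -2.8] gap 51.7
tool x,y,z cols
 [[ 1.400e-03  4.459e-01 -8.951e-01]
 [-1.200e-03 -8.951e-01 -4.459e-01]
 [-1.000e+00  1.700e-03 -7.000e-04]]
```

```bash
python3 -m handwheel '[[0,0,0,0,0.01,-0.05,0.45],[0,0,0,0,0.02,-0.12,0.45],[0,0,0,0,0.035,-0.2,0.45],[0,0,0,0,0.05,-0.29,0.45],[0,0,0,0,0.065,-0.38,0.45],[0,0,0,0,0.077,-0.46,0.45],[0,0,0,0,0.086,-0.51,0.45],[0,0,0,0,0.089,-0.526,0.45],[0,0,0,0,0.089,-0.526,0.45]]'; python3 - <<'E'
from h import *
g((623,127,150),(623,127,128))
cv2.imwrite('pics/s16.png',cv2.resize(camera('scene')[110:310,220:440,::-1],None,fx=3,fy=3))
E
```

```text
clock: 45.38
eef_pos: [622.8, 126.6, 215.3]
eef_rot: [1.732, 1.569, -0.948]
wrist_force: [0.4, -0.6, -2.9]
finger_gap: 51.7
[623. 127. 150.] [ 0.2543 -0.0013 -0.0011]
[623. 127. 128.] [ 0.3276 -0.0015 -0.0011]
clock 45.38 eef [622.8 126.6 215.3] joints [ 0.14  0.49  1.25 -0.    1.4   1.25] F [ 0.4 -0.6 -2.9] gap 51.7
tool x,y,z cols
 [[ 9.000e-04  4.455e-01 -8.953e-01]
 [-1.300e-03 -8.953e-01 -4.455e-01]
 [-1.000e+00  1.600e-03 -3.000e-04]]
```

View pics/s16.png

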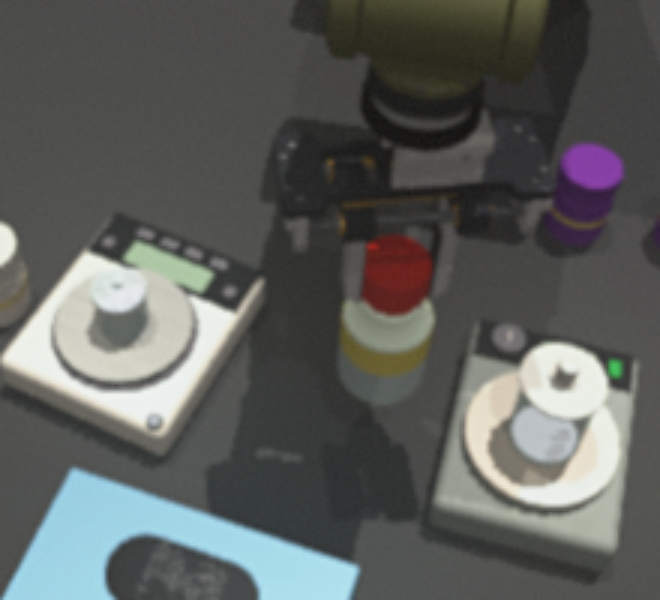

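The bottle is held upright between the machines, crop (385,340), and everything already placed is standing. Lowering to about 4 mm above the bench, then slowly onto it.

```bash
python3 -m handwheel '[[0,0,0,0.03,-0.0013,-0.0011,0.45],[0,0,0,0.08,-0.0013,-0.0011,0.45],[0,0,0,0.14,-0.0014,-0.0011,0.45],[0,0,0,0.2,-0.0014,-0.0011,0.45],[0,0,0,0.26,-0.0015,-0.0011,0.45],[0,0,0,0.3,-0.0015,-0.0011,0.45],[0,0,0,0.312,-0.0015,-0.0011,0.45],[0,0,0,0.32,-0.0015,-0.0011,0.45],[0,0,0,0.325,-0.0015,-0.0011,0.45],[0,0,0,0.3275,-0.0015,-0.0011,0.45],[0,0,0,0.3275,-0.0015,-0.0011,0.45]]'; python3 - <<'E'
from h import *
g((623,127,128))
E
```

```text
clock: 46.8
eef_pos: [623.0, 127.1, 117.4]
eef_rot: [1.969, 1.569, -0.711]
wrist_force: [-0.6, -0.1, -2.1]
finger_gap: 51.8
[623. 127. 128.] [ 0.0014  0.0003 -0.0001]
clock 46.8 eef [623.  127.1 117.4] joints [ 0.14  0.57  1.36 -0.    1.21  1.25] F [-0.6 -0.1 -2.1] gap 51.8
tool x,y,z cols
 [[ 1.500e-03  4.456e-01 -8.952e-01]
 [-1.300e-03 -8.952e-01 -4.456e-01]
 [-1.000e+00  1.800e-03 -7.000e-04]]
```

```bash
python3 -m handwheel '[[0,0,0,0.0015,0,0,0.45],[0,0,0,0.002,0,0,0.45],[0,0,0,0.002,0,0,0.58],[0,0,0,0.002,0,0,0.64],[0,0,0,0.002,0,0,0.72],[0,0,0,0.002,0,0,0.82],[0,0,0,-0.03,0,0,0.82],[0,0,0,-0.1,0,0,0.82],[0,0,0,-0.2,0,0,0.82],[0,0,0,-0.3,0,0,0.82],[0,0,0,-0.38,0,0,0.82],[0,0,0,-0.4,0,0,0.82]]'; python3 - <<'E'
from h import *
g((360,0,290))
E
```

```text
clock: 48.3
eef_pos: [623.2, 127.2, 239.5]
eef_rot: [2.499, 1.566, -0.181]
wrist_force: [-0.2, 0.1, 0.1]
finger_gap: 77.1
[360.   0. 290.] [-0.1352 -0.0107  0.9738]
clock 48.3 eef [623.2 127.2 239.5] joints [ 0.14  0.48  1.22 -0.    1.44  1.25] F [-0.2  0.1  0.1] gap 77.1
tool x,y,z cols
 [[ 4.400e-03  4.456e-01 -8.952e-01]
 [-8.000e-04 -8.952e-01 -4.456e-01]
 [-1.000e+00  2.700e-03 -3.600e-03]]
```

Now I back the arm off toward the base so both cameras see everything.

```bash
python3 -m handwheel '[[0,0,0,-0.05,0,0.1,0.82],[0,0,0,-0.1,0,0.25,0.82],[0,0,0,-0.13,0,0.4,0.82],[0,0,0,-0.13,0,0.55,0.82],[0,0,0,-0.13,0,0.7,0.82],[0,0,0,-0.13,0,0.8,0.82],[0,0,0,-0.13,0,0.9,0.82],[0,0,0,-0.13,0,0.9,0.82],[0,0,0,-0.13,0,0.9,0.82],[0,0,0,-0.13,0,0.9,0.82]]'; python3 - <<'E'
from h import *
for n in('top','scene'): cv2.imwrite(f'pics/{n}20.png',camera(n)[:,:,::-1])
t=cv2.imread('pics/top20.png'); s=cv2.imread('pics/scene20.png')
cv2.imwrite('pics/f1.png',cv2.resize(t[110:210,190:410],None,fx=3.6,fy=3.6,interpolation=2))
cv2.imwrite('pics/f2.png',cv2.resize(s[130:310,200:460],None,fx=3,fy=3,interpolation=2))
print(telemetry.read_state()['eef_pos'])
E
```

```text
clock: 49.55
eef_pos: [381.8, 7.3, 277.2]
eef_rot: [2.494, 1.567, -0.185]
wrist_force: [0.1, 0.2, 0.1]
finger_gap: 77.3
[381.63190863   7.2355058  277.24018511]
```

View pics/f1.png

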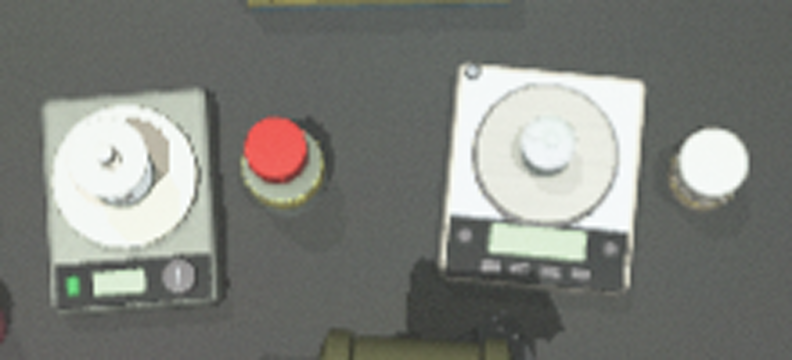

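View pics/f2.png

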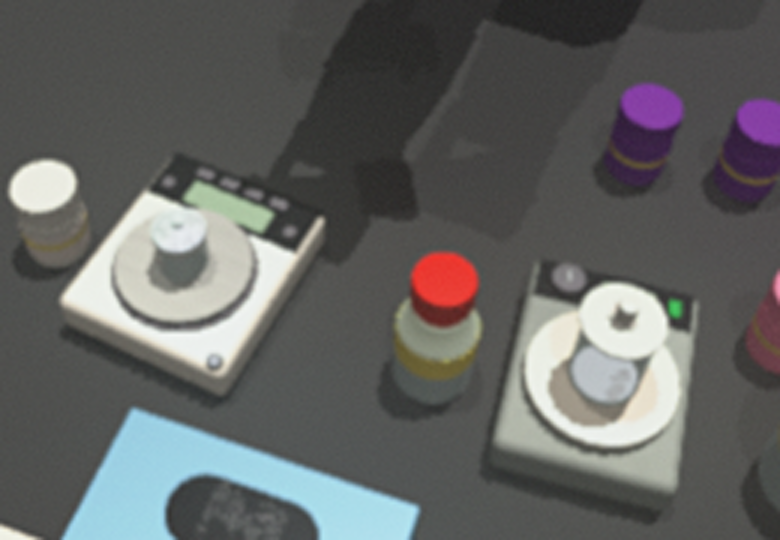

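```bash
python3 - <<'E'
from m import *
T=cv2.imread('pics/top20.png'); S=cv2.imread('pics/scene20.png')
H=[cv2.cvtColor(i,cv2.COLOR_BGR2HSV).astype(int) for i in(T,S)]
red=lambda h:((h[...,0]<8)|(h[...,0]>172))&(h[...,1]>150)
br=lambda h,t,s=60:(h[...,2]>t)&(h[...,1]<s)
C={'b':((629.7,-106.1),-.1076),'s':((615.5,267),.054)}
def rep(nm,P,m):
    c,y=C[m]; d=P[:2]-c; print(nm,P.round(1),'local',round(np.cos(y)*d[0]+np.sin(y)*d[1],1),round(-np.sin(y)*d[0]+np.cos(y)*d[1],1))
e,a=blob(T,br(H[0],190),(190+712/3.6,110+163/3.6),13); rep('jar top view',onz('top',*e,88),'b'); print(a)
e,a=blob(S,br(H[1],150),(200+43/3,130+187/3),13); rep('jar scene',onz('scene',*e,88),'b');print(a)
e,a=blob(T,red(H[0])&(H[0][...,2]>150),(190+275/3.6,110+149/3.6),13); rep('cap top',onz('top',*e,143),'s');print(a)
e,a=blob(S,red(H[1])&(H[1][...,2]>200),(200+445/3,130+280/3),16); rep('cap scene',onz('scene',*e,143),'s');print(a)
# weighing lid (edge read by eye from crops), z=114 above bench
rep('weigh top eye',onz('top',190+547/3.6-.4,110+146/3.6-.4,114),'b')
rep('weigh scene eye',onz('scene',200+179/3-.3,130+231/3-.3,114),'b')
rep('lid scene eye',onz('scene',200+624/3-.3,130+320/3-.3,149),'s')
rep('knob top eye',onz('top',190+110/3.6-.4,110+155/3.6-.4,171),'s')
rep('beaker base scene eye',onz('scene',200+604/3-.3,130+373/3-.3,68),'s')
for n,i,h in(('top',T,H[0]),): 
    e,a=blob(i,red(h),(157,154),14); print('big cap',e,'was 155.0,153.2')
    d=cv2.absdiff(T,cv2.imread('pics/top0.png')).max(2)
    print('rack diffs',[int((d[y0:y1,x0:x1]>40).sum()) for x0,x1,y0,y1 in((432,470,120,182),(108,145,83,132))])
i=cv2.resize(S[210:280,370:440],None,fx=8,fy=8,interpolation=2);cv2.imwrite('pics/f3.png',i)
cv2.imwrite('pics/f4.png',cv2.resize(T[130:190,195:255],None,fx=9,fy=9,interpolation=2))
E
```

```text
jar top view [ 614. -251.   88.] local -0.0 -145.7
(17.643770217895508, 18.265626907348633)
jar scene [ 614.2 -251.    88. ] local 0.1 -145.7
(16.430805206298828, 22.107192993164062)
cap top [621.2 126.1 143. ] local -1.9 -141.0
(15.735099792480469, 16.215579986572266)
cap scene [622.7 126.4 143. ] local -0.4 -140.8
(16.25031280517578, 20.19463348388672)
weigh top eye [ 625.3 -104.1  114. ] local -4.6 1.5
weigh scene eye [ 634.1 -102.6  114. ] local 4.0 4.0
lid scene eye [615.1 267.2 149. ] local -0.4 0.3
knob top eye [612.9 261.  171. ] local -2.9 -5.8
beaker base scene eye [614.8 267.8  68. ] local -0.7 0.8
big cap [155.19033813 153.32141113] was 155.0,153.2
rack diffs [0, 0]
```

View pics/f3.png

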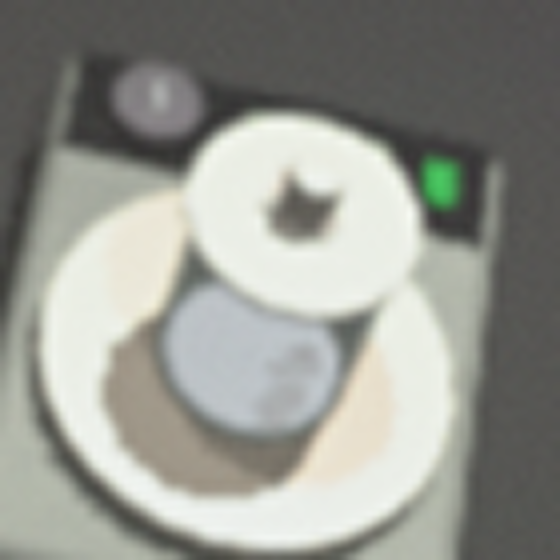

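View pics/f4.png

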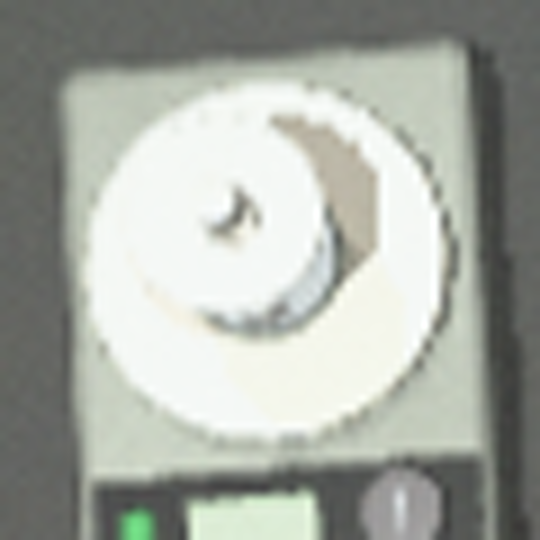

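```bash
python3 - <<'E'
from cell import order,telemetry
print(order.sign_off(), telemetry.read_state()['clock'])
E
```

```text
the job is handed in; nothing more can be done
the job is handed in; nothing more can be done
```

I set up the whole bench and handed the job in at about 50 s of the 131 s allowed. Nothing was dropped or knocked over; sign-off gives no verdict.

My last checks, in each machine's own frame:

| Item | x (mm) | y (mm) | Wanted |
|---|---|---|---|
| White jar (both views) | 0 | −145.7 | x 0 ± 15, y −145 ± 15 |
| Smaller solvent bottle, top view | −1.9 | −141.0 | x 0 ± 15, y −140 ± 15 |
| Smaller solvent bottle, scene view | −0.4 | −140.8 | same |
| Beaker base (read by eye, scene view) | −0.7 | 0.8 | within 12 of centre |
| Lid disc (read by eye, scene view) | −0.4 | 0.3 | within 8 of the beaker's centre |

- **Lid:** it looks level. Its release height puts it at about 141 mm, where it should sit when seated.
- **Everything else:** all items looked upright in the last pictures. The vial rack shows no change in the top view, and the big bottle's cap stayed within 0.2 px.

**Disagreements between readings:**
- **Weighing bottle:** my two by-eye readings differ by about 9 mm in x (−4.6 and +4.0 mm from the pan's centre). Each is still within the 12 mm limit, and the gripper let it go within 1 mm of the pan's centre.
- **Lid knob:** in the top view it read −2.9, −5.8 mm, against the scene view's near-zero for the disc. It was white on white there, so I trusted the scene view.

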